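# Pry the snap-fit cover off an electronics module

## Task

Open the grey electronics module: take the pry tool from its rest, lever its blade in the notch until that end of the snap-fit cover pops up, without touching the cover with the fingers so far, and lay the tool back in both cradles of its rest. Then lift the cover off with the gripper and set it down gently, not dropped, outer face up and flat in the middle of the blue mat. Leave everything else on the bench where it stands.

Things in the scene. Friction and masses are not known exactly. Their poses are not given: they have to be found in the camera images.
- module: Grey plastic electronics module, fixed, 111 x 90 x 70 mm (x, y, z). Origin at bench level under its middle; x points from the notch end (x = -55 mm) to the rear end with three brass sockets (+56 mm). The cover sits flush in a recess of its top, 95 x 66 mm, 14 mm deep; the rim around it is 70 mm high, 12 mm wide at the sides, 8 mm at the ends.
- notch (a point): Middle of the notch's mouth, at the outer face of the 8 mm end wall, 60 mm above the bench; axes as the module's. The notch is 36 mm wide, open at the top, its floor 4 mm below this point. 10 mm further in, the seated cover bridges it with a plate whose underside is 64 mm above the bench: the blade goes in level below it. A rib under the cover stops the blade 34 mm in.
- fulcrum (a point): Outer edge of the notch's floor, 56 mm above the bench: the edge about which the blade is levered by pushing the handle down. With the blade fully in, the cover lets go at a tilt of about 0.25 to 0.35 rad. Should one of its sides stay low (front middle only about 77 mm high), lever a little further.
- snaps (a point): Mid-way between two linked sprung noses in the module's side rims, which hold the cover's notch end down; its rear end is not latched. Lifting the notch end takes about 15 N, and after about 6 mm it jumps up by itself and stays about 10 mm proud of the rim, the cover tilted by about 0.115 rad, its rear end still down in the recess.
- cover_center (a point): Middle of the white snap-fit cover, a shallow cap 90 x 60 mm, 14 mm tall, about 50 g. z points out of its outer face, which has a red patch at the notch end and four black stripes; x points from notch end to rear. A lug on each long side sticks out 2 mm, 22 to 38 mm from the centre towards the notch end, 1 to 5 mm above the underside.
- cover_front (a point): Top of the cover at the middle of its notch-end edge: 70 mm above the bench when seated, about 80 mm when popped up. Once popped, the cover can be pinched across its long sides (60 mm apart) near this end, above the rim. Axes as cover_center's.
- rest: Black tool rest with a dark steel foot 120 x 70 x 6 mm, fixed. Origin at bench level in the middle. Two open-topped cradles at x = -38 and +38 mm, 8 mm thick; the handle lies along x on their floors, 28 mm above the bench, between cheeks 26 mm apart that reach up to 36 mm. Between the cradles is room for fingers.
- prytool_center (a point): Centre of the pry tool's orange handle, 100 mm long (x), 16 mm wide (y), 20 mm tall (z). From its +x end a steel blade, 26 mm wide, 3 mm thick, sticks out at mid height and ends 110 mm from this point. About 80 g. On the rest this point is 38 mm above the bench, over the rest's origin, the blade towards the rest's +x.
- prytool_tip (a point): End of the pry tool's blade, middle of its thickness and width.
- mat: Blue mat, 200 x 160 x 3 mm (x, y, z), fixed flat on the bench. Origin: middle of its underside.
- multimeter: Bystander: yellow multimeter, 150 x 75 x 40 mm. Origin at its underside.
- spare_board: Bystander: green circuit board with a black fan, 100 x 80 x 20 mm. Origin at its underside.
- standoff_jar: Bystander: small whitish jar with a white cap, 48 mm across and 55 mm tall. Origin at its underside.
- mug: Bystander: blue mug, 78 mm across and 92 mm tall. Origin at its underside.
- screwdriver: Bystander: screwdriver with a red handle, lying flat on the bench.
- parts_bin: Bystander: red bin, 120 x 90 x 45 mm. Origin at its underside.
- small_box: Bystander: cardboard box, 90 x 60 x 40 mm. Origin at its underside.
Mind the look-alikes: they are no part of the job. There is more than one size of the part that bears prytool_center; the job needs the smaller.

How it is judged:
On the way, in this order (a step that is already met when the one before it is completed fails the run):
1. the blade's end is in the notch under the cover and bears on the still seated cover with over 4 N, no finger on the cover (x of prytool_tip in the frame of module between -0.047 and 0 m and y of prytool_tip in the frame of module between -0.015 and 0.015 m and z of prytool_tip in the frame of module below 0.07 m and z of cover_front in the frame of module below 0.076 m and contact force between prytool and cover above 4 N and contact force between the fingers and cover below 0.1 N).
2. the notch end of the cover has popped up, over 7 mm proud of the rim, the cover still in the module and no finger on it (z of cover_front in the frame of module above 0.077 m and horizontal distance between cover_center and module below 0.012 m and contact force between the fingers and cover below 0.1 N), for 0.2 s.
3. the tool lies back in both cradles of its rest, the cover still in the module (horizontal distance between cover_center and module below 0.012 m and z of prytool_center in the frame of rest between 0.034 and 0.044 m and x of prytool_center in the frame of rest between -0.02 and 0.02 m and y of prytool_center in the frame of rest between -0.012 and 0.012 m and contact force between the fingers and prytool below 0.1 N), for 0.1 s.
At the end, for the whole second after the job is handed in: Cover at rest flat on the mat, outer face up (tilt under 0.1 rad), its centre within 50 mm in x and 40 mm in y of the mat's middle; pry tool in both cradles of its rest (handle centre within 20 mm along, 12 mm across and 4 mm in height of its place, in line within 0.25 rad) (x of cover_center in the frame of mat between -0.05 and 0.05 m and y of cover_center in the frame of mat between -0.04 and 0.04 m and height (world z) of cover_center below 0.014 m and angle between cover_center's own z axis and vertical below 0.1 rad and linear speed of cover below 0.02 m/s and z of prytool_center in the frame of rest between 0.034 and 0.044 m and x of prytool_center in the frame of rest between -0.02 and 0.02 m and y of prytool_center in the frame of rest between -0.012 and 0.012 m and angle between the x axis of prytool_center and the x axis of rest, either way round below 0.25 rad); the robot touches nothing.
It fails at once if the cover is dropped onto the mat (faster than 0.6 m/s just above it) (horizontal distance between cover_center and mat below 0.12 m and height (world z) of cover_center below 0.03 m and linear speed of cover above 0.6 m/s).
It fails at once if a bystander is moved by over 30 mm (distance of any of multimeter, spare_board, standoff_jar, mug, screwdriver, parts_bin, small_box from where it was at the start of the episode above 0.03 m).
It also fails if it takes over 72 s, if anything falls off the work surface, if the arm or the gripper's body presses on something with over 40 N, if the wrist force passes 120 N, or if a joint passes its speed limit or range.

## Robot

A 6-joint arm with a two-finger parallel gripper is mounted at the origin on the work surface. World frame = base frame: x ahead of the robot, y to its left, z up, the work surface at z = 0. Lengths are in m, angles in rad, forces in N, time in s.
With the tool pointing down it reaches from about 0.325 to 0.775 m from the base axis. Payload 9.3 kg.
Tool frame: the origin (TCP) lies at the very end of the fingers, on their centre line; the grasp point (between the pads) lies 19 mm behind it; z points along the fingers, y is the direction in which the jaws open and shut (so a half turn about z gives the same grasp; the last joint's range is limited). The gripper opens to 85 mm and grips with 20 to 120 N. Pads are 22 mm wide; open, the fingers measure 114 mm over their backs; the gripper's body (76 mm by 85 mm) begins 54 mm behind the grasp point. The pads swing forward as they close: fully open they stand 13 mm farther back than shut.
Start: joints at [-1.456, 0.259, 0.021, 1.334, 0, 1.418], TCP at [0.146, -0.53, 0.209] pointing down, gripper open.
Joint ranges: [-3.04, 3.04], [-0.91, 1.82], [-1.04, 1.36], [-1.92, 1.95], [-1.52, 1.45], [-3.14, 3.14]. Speed limits (rad/s): [2.22, 2.22, 2.79, 3.14, 3.14, 3.14].

## Interface

Orientations are given as [roll, pitch, yaw] about the fixed x, y, z axes, in that order (R = Rz(yaw) Ry(pitch) Rx(roll)).
In Python, from rig import bot gives the robot as it stands. The module is installed in compiled form; this text tells all that it offers.
- The arm moves only by the tool arm_command, never from a script. Its argument "steps" is text: rows parted by semicolons, each of 7 numbers parted by spaces: the finger opening in mm, from 0 to 85.4, then the shift along the tool's x, y, z in mm, then the turn, a rotation vector about the tool's x, y, z in degrees. A call has 1 to 12 rows; each row shifts and turns the commanded pose from where the row before left it, along the tool's axes as they then stand; what a row does not reach is not made up. A row lasts 1/10 s, in which the tool goes at most 50 mm and 8.59 degrees, less where a joint would pass 70% of its speed; a pose out of reach is approached as far as the arm can. A call with a gripper value outside its range is refused whole. The fingers move at their own pace and stop on an object; the grip force is fixed at half the most. Time passes only in rows, so rows that do not move let the fingers close. It gives the time, the measured TCP pose, the force and the opening at its end, in the units of the state.
- bot.observe(): the state, without advancing time (a new reading comes with each control period).
- bot.grab_frame(name): name is "side" or "top" or "wrist"; returns a dict with "color" (480x640x3 uint8, red, green, blue), "z_map" (480x640 float32, m along the optical axis (not along the pixel's ray), 0 where there is no reading), "fx", "fy", "cx", "cy" (pixels), "k1" (the pictures are not rectified: a ray, as slopes to the right and down, at radius r is drawn at 1 + k1 r^2 times it, then the intrinsics apply), "world_to_cam" (4x4, takes a point from world to camera coordinates); the wrist camera has in their place "hand_eye" (4x4, takes a point from camera to tool coordinates, whose origin is the TCP and whose axes are the flange's). Camera axes: x right, y up, looking along -z (the intrinsics and any distortion apply to the point x, -y, -z); pixel columns grow to the right and rows downward; lengths in m; the calibration is good to about 2 mm. A picture is of the moment at which its call begins: read the wrist's pose just before it.
- bot.finish_job(): hands the job in, once; it reports no verdict.
The state is a dict: "clock": time; "qpos": joint angles; "joint_vel": joint speeds; "effort": joint torques, N m; "position": TCP position; "orientation": TCP orientation; "ft_force": force on the tool from outside, world axes, zero at the start; "ft_torque": the same for the moment, N m; "finger_gap": finger opening in m.
Only numpy, scipy, OpenCV 4.12 (cv2) and the standard library are available. Lean on these libraries where they do the work, as an engineer would, in place of code of your own. Each camera call takes 0.05 s, during which the arm holds its last target. There are 200 camera calls.

## Working session

There is one attempt and no reset: what is moved stays moved. The work goes in short steps, Python scripts to look and compute and a tool call to move; the robot and the scene stay as the last step left them, time stands still between calls to the robot, and variables do not carry over. Pictures are saved under pics/ and viewed, about 8 in all and at most 12, crops included, and the job is handed in when it is done.

Besides the shell and the picture viewer there is one more tool, called after "Emit:" by a JSON object that holds its "op" and its "data". arm_command: Moves the arm, as the interface text tells. Its arguments: {"type":"object","properties":{"steps":{"type":"string"}},"required":["steps"]}

```bash
mkdir -p pics; ls
cat > h.py <<'E'
import numpy as np, cv2
from rig import bot
from scipy.spatial.transform import Rotation as Ro
def grab(n,save=None):
    s=bot.observe(); f=bot.grab_frame(n); f['s']=s
    if n=='wrist':
        T=np.eye(4);T[:3,:3]=Ro.from_euler('xyz',s['orientation']).as_matrix();T[:3,3]=s['position']
        f['c2w']=T@f['hand_eye']
    else: f['c2w']=np.linalg.inv(f['world_to_cam'])
    if save: cv2.imwrite('pics/'+save,f['color'][:,:,::-1])
    return f
def rays(f,uv):
    uv=np.atleast_2d(np.array(uv,float)); K=np.array([[f['fx'],0,f['cx']],[0,f['fy'],f['cy']],[0,0,1]])
    p=cv2.undistortPoints(uv[:,None],K,np.array([f['k1'],0,0,0.]))[:,0]
    return p
def pts_plane(f,uv,z):
    p=rays(f,uv); d=np.c_[p[:,0],-p[:,1],-np.ones(len(p))]@f['c2w'][:3,:3].T; o=f['c2w'][:3,3]
    return o+d*((z-o[2])/d[:,2])[:,None]
def pts_depth(f,uv):
    p=rays(f,uv); uv=np.atleast_2d(uv).astype(int); z=f['z_map'][uv[:,1],uv[:,0]]
    c=np.c_[p[:,0],-p[:,1],-np.ones(len(p))]*z[:,None]
    return c@f['c2w'][:3,:3].T+f['c2w'][:3,3]
def cloud(f):
    v,u=np.mgrid[0:480,0:640]; P=pts_depth(f,np.c_[u.ravel(),v.ravel()]).reshape(480,640,3); P[f['z_map']<=0]=np.nan
    return P
def project(f,P):
    P=np.atleast_2d(P); w=np.linalg.inv(f['c2w']); c=P@w[:3,:3].T+w[:3,3]
    x=c[:,0]/-c[:,2]; y=-c[:,1]/-c[:,2]; k=1+f['k1']*(x*x+y*y)
    return np.c_[f['fx']*x*k+f['cx'],f['fy']*y*k+f['cy']]
E
python3 - <<'E'
from h import *
a=grab('top','top1.png'); b=grab('side','side1.png')
for f in(a,b): print(f['fx'],f['k1'],f['c2w'].round(3).tolist(),(f['z_map']>0).mean())
s=bot.observe(); print(s)
E
```

```text
pics
545.4528029623143 -0.14454623347004042 [[0.002, 0.99, -0.143, 0.366], [-1.0, 0.005, 0.017, 0.06], [0.018, 0.143, 0.99, 1.46], [0.0, 0.0, 0.0, 1.0]] 0.9960091145833333
492.2740405498102 -0.12183926953150416 [[0.901, 0.293, -0.321, 0.1], [-0.434, 0.633, -0.642, -0.885], [0.015, 0.717, 0.697, 1.056], [0.0, 0.0, 0.0, 1.0]] 0.9960416666666667
{'clock': 0.1, 'qpos': array([-1.45559553e+00,  2.59161577e-01,  2.08374962e-02,  1.33372835e+00,
       -5.23510035e-06,  1.41822707e+00]), 'joint_vel': array([ 0.00077808, -0.00032883,  0.00057907, -0.00028152,  0.00122536,
        0.00055019]), 'effort': array([ 4.23582052e-03, -5.56693661e+01,  3.45067728e+01,  1.16866580e-02,
       -1.40571351e-04,  1.55857629e-05]), 'position': array([ 0.14549653, -0.53010728,  0.20811264]), 'orientation': array([-3.14035034e+00, -1.85726413e-04,  2.67769947e-01]), 'ft_force': array([ 0.08975718, -0.05140352,  0.09174894]), 'ft_torque': array([0.01554495, 0.01870397, 0.04904947]), 'finger_gap': 0.08535296184536662}
```

View pics/top1.png

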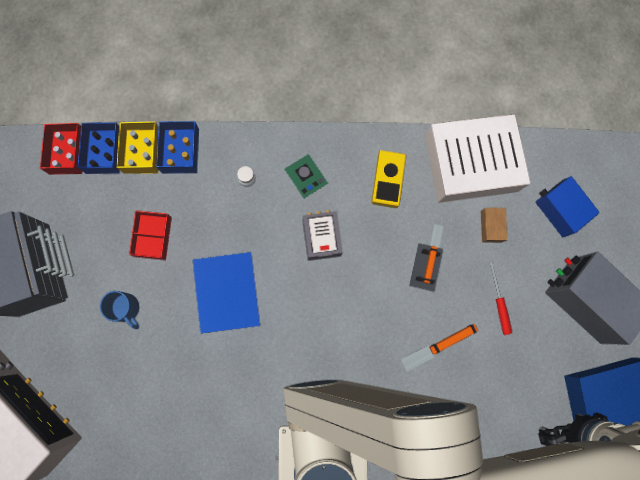

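View pics/side1.png

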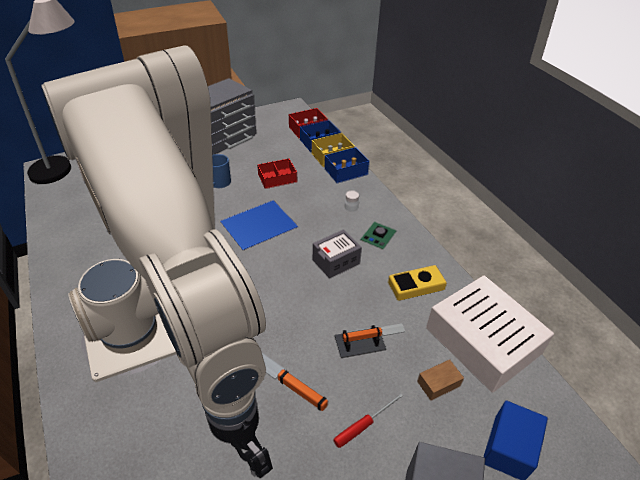

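Top view: the grey module with the white cover is at (322,235). Its red patch (notch end) faces the robot at (324,247), and the brass sockets are at about (320,212).
Two pry-tool candidates, both orange: (430,265) lies on the dark rest with its blade up to (437,228), and (455,340) lies on the bench and is longer. The one on the rest should be the smaller, so I'll check with sizes and a crop. The mat is at (226,292).

Run:
```python
from h import *
a=grab('top'); b=grab('side')
hsv=cv2.cvtColor(a['color'],cv2.COLOR_RGB2HSV); P=cloud(a)
def comps(m,lo=60):
    n,l,st,c=cv2.connectedComponentsWithStats(m.astype(np.uint8)); 
    return [(l==i) for i in range(1,n) if st[i,4]>lo]
H,S,V=[hsv[...,i].astype(int) for i in range(3)]
for nm,m,z in (('orange',(H>5)&(H<16)&(S>190)&(V>140),.048),('mat',(H>105)&(H<125)&(S>150)&(V>120),.003),('red',((H<5)|(H>174))&(S>170)&(V>120),.07)):
    for c in comps(m,20):
        v,u=np.nonzero(c); uv=np.c_[u,v]
        zz=np.nanmedian(P[v,u,2]); Q=pts_plane(a,uv,zz)[:,:2].astype(np.float32); r=cv2.minAreaRect(Q*1000)
        print(nm,u.mean().round(),v.mean().round(),len(u),'z',zz.round(4),'rect',np.round(r[0]),np.round(r[1]),round(r[2],1))
# module cover depth
w=(S<40)&(V>190); w[:200]=0;w[270:]=0;w[:,:295]=0;w[:,350:]=0
v,u=np.nonzero(w); zz=np.nanmedian(P[v,u,2]); Q=pts_plane(a,np.c_[u,v],zz)[:,:2].astype(np.float32); print('cover',zz,cv2.minAreaRect(Q*1000))
for f,n in((a,'t'),(b,'s')): pass
c1=cv2.resize(a['color'][200:380,390:520],None,fx=3,fy=3,interpolation=2); c2=cv2.resize(b['color'][310:420,240:420],None,fx=2,fy=2)
W=np.zeros((540,760,3),np.uint8); W[:540,:390]=c1; W[:220,395:755]=c2; cv2.imwrite('pics/c1.png',W[:,:,::-1])
# camera-frame of wrist
f=grab('wrist'); print(f['hand_eye'].round(3).tolist(),f['fx'])
```

```text
orange 430.0 264.0 174 z 0.0465 rect [ 536. -281.] [16. 76.] 75.5
orange 455.0 338.0 302 z 0.0262 rect [ 342. -348.] [ 21. 104.] 26.8
orange 433.0 350.0 30 z 0.0257 rect [ 312. -289.] [20. 10.] 30.7
mat 101.0 149.0 712 z 0.0035 rect [878. 629.] [ 77. 131.] 89.7
mat 179.0 148.0 831 z 0.0033 rect [868. 411.] [ 97. 109.] 89.7
mat 572.0 204.0 1513 z 0.0784 rect [ 699. -677.] [128.  98.] 36.8
mat 226.0 292.0 4337 z 0.0029 rect [465. 261.] [198. 158.] 7.9
mat 614.0 394.0 2744 z 0.0888 rect [ 177. -768.] [152. 182.] 11.2
red 63.0 149.0 630 z 0.0038 rect [873. 755.] [120. 100.] 0.9
red 150.0 236.0 1109 z 0.0035 rect [621. 477.] [ 90. 122.] 84.6
red 324.0 247.0 28 z 0.0691 rect [576.  -1.] [ 8. 18.] 0.3
red 568.0 261.0 30 z 0.0337 rect [ 547. -676.] [18. 13.] 45.4
red 503.0 316.0 298 z 0.0221 rect [ 400. -486.] [97. 24.] 10.7
cover 0.06928045570666308 ((611.5582275390625, 5.3665771484375), (88.637451171875, 59.0402717590332), 7.782256603240967)
[[-0.001, 0.962, 0.274, 0.068], [1.0, 0.001, 0.0, -0.0], [-0.0, 0.274, -0.962, -0.164], [0.0, 0.0, 0.0, 1.0]] 353.03744874152306
```

View pics/c1.png

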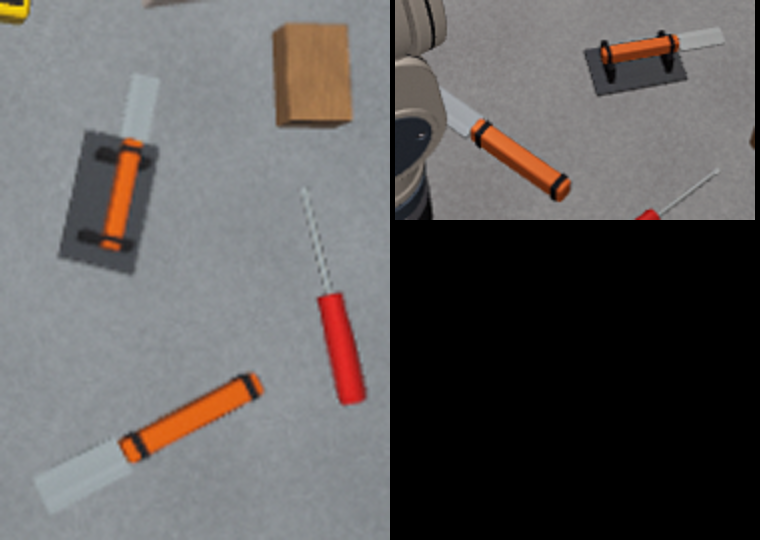

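The crop confirms it. The tool on the rest at (430,264) is the smaller one (16 mm wide, about 100 mm long), and the one on the bench is 21 mm wide and longer. I'm going above the rest, turned so that the wrist camera is on the robot side.

Emit:
{"op": "arm_command", "data": {"steps": "85 37 -11.4 0 0 0 0;85 37 -11.4 0 0 0 0;85 37 -11.4 0 0 0 0;85 37 -11.4 0 0 0 0;85 37 -11.4 0 0 0 0;85 37 -11.4 0 0 0 0;85 37 -11.4 0 0 0 0;85 37 -11.4 0 0 0 0;85 37 -11.4 0 0 0 0;85 37 -11.4 0 0 0 0;85 37 -11.4 0 0 0 0;85 35 -11.4 0 0 0 0"}}

```text
clock: 1.45
position: [0.5369, -0.2804, 0.2086]
orientation: [-3.142, 0.0, 0.268]
ft_force: [-0.3, -0.3, 0.2]
finger_gap: 0.0853
```

Emit:
{"op": "arm_command", "data": {"steps": "85 0 0 0 0 0 -8.5;85 0 0 0 0 0 -8.5;85 0 0 0 0 0 -8.5;85 0 0 0 0 0 -8.5;85 0 0 0 0 0 -8.5;85 0 0 0 0 0 -8.5;85 0 0 0 0 0 -8.5;85 0 0 0 0 0 -8.5;85 0 0 0 0 0 -8.5;85 0 0 0 0 0 -8.5;85 0 0 0 0 0 -8.5;85 0 0 0 0 0 -8.5"}}

```text
clock: 2.65
position: [0.5355, -0.2815, 0.2085]
orientation: [-3.141, -0.0, 2.054]
ft_force: [-0.0, 0.7, -0.6]
finger_gap: 0.085
```

Emit:
{"op": "arm_command", "data": {"steps": "85 0 0 0 0 0 -8;85 0 0 0 0 0 -8;85 0 0 0 0 0 -8;85 0 0 0 0 0 -8;85 0 0 0 0 0 -8;85 0 0 0 0 0 -8;85 0 0 0 0 0 0"}}

```text
clock: 3.35
position: [0.5355, -0.2815, 0.2085]
orientation: [3.141, -0.0, 2.888]
ft_force: [-1.1, -0.2, 1.0]
finger_gap: 0.0849
```

```bash
cat >> h.py <<'E'
def orange(f):
    """orange handle: mask px, top height by depth, centre and yaw (axis) on plane z"""
    hsv=cv2.cvtColor(f['color'],cv2.COLOR_RGB2HSV).astype(int); m=(hsv[...,0]>4)&(hsv[...,0]<17)&(hsv[...,1]>180)&(hsv[...,2]>120)
    n,l,st,c=cv2.connectedComponentsWithStats(m.astype(np.uint8)); i=1+np.argmax(st[1:,4]); m=l==i
    P=cloud(f); z=np.nanpercentile(P[m][:,2],70)
    top=m&(np.abs(P[...,2]-z)<.004); Q=P[top]
    r=cv2.minAreaRect((Q[:,:2]*1000).astype(np.float32)); return Q,r
def tgt(p,rpy,s=None):
    """shift (tool axes, mm) and turn (deg rotvec) from measured pose to p,rpy"""
    s=s or bot.observe(); R=Ro.from_euler('xyz',s['orientation']); 
    return (R.inv().apply(np.array(p)-s['position'])*1000).round(1),np.degrees((R.inv()*Ro.from_euler('xyz',rpy)).as_rotvec()).round(2)
E
python3 - <<'E'
from h import *
f=grab('wrist','w1.png'); s=f['s']; print(s['clock'],s['position'],s['orientation'],s['qpos'].round(2))
Q,r=orange(f); print(r,np.median(Q[:,2]),len(Q))
E
```

```text
3.35 [ 0.535544   -0.28148676  0.20853039] [ 3.14147991e+00 -2.64563067e-04  2.88782271e+00] [-0.62  0.35  0.16  1.38  0.   -0.37]
((342.33245849609375, -351.272216796875), (20.486438751220703, 96.73950958251953), 26.806089401245117) 0.0267724507881118 2006
```

View pics/w1.png

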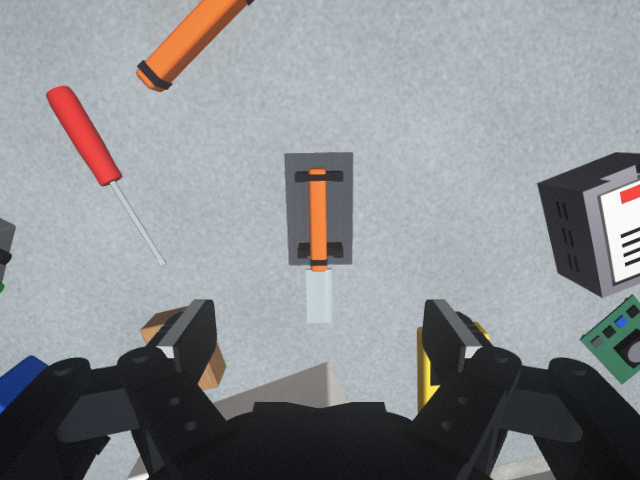

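Wrist view: the small tool lies on its rest from (318,170) to (318,270), its blade end at (318,322), nicely aligned. The larger one is at top left and the module at right. Now measuring this tool and the foot of the rest.

```bash
cat > m1.py <<'E'
from h import *
f=grab('wrist'); s=f['s']; P=cloud(f)
hsv=cv2.cvtColor(f['color'],cv2.COLOR_RGB2HSV).astype(int); H,S,V=hsv[...,0],hsv[...,1],hsv[...,2]
box=np.zeros((480,640),bool); box[130:340,250:390]=1
o=(H>4)&(H<17)&(S>180)&(V>120)&box
v,u=np.nonzero(o); zt=np.nanmedian(P[o][:,2]); 
for z in (zt,):
    Q=pts_plane(f,np.c_[u,v],z)[:,:2]; r=cv2.minAreaRect((Q*1000).astype(np.float32)); print('handle z',zt,r)
foot=box&(V<100)&(np.abs(P[...,2]-.006)<.004); v,u=np.nonzero(foot); Q=pts_plane(f,np.c_[u,v],.006)[:,:2]; print('foot',np.nanmedian(P[foot][:,2]),cv2.minAreaRect((Q*1000).astype(np.float32)))
bl=box&(S<60)&(np.abs(P[...,2]-.038)<.005)&(V>120); print('blade z',np.nanmedian(P[bl][:,2]),bl.sum()); v,u=np.nonzero(bl); Q=pts_plane(f,np.c_[u,v],.0395)[:,:2];print(cv2.minAreaRect((Q*1000).astype(np.float32)))
E
python3 m1.py
```

```text
handle z 0.04715308566676796 ((535.0531616210938, -283.49053955078125), (14.120105743408203, 96.2564926147461), 75.36882019042969)
foot 0.005496009499085797 ((538.3313598632812, -286.2050476074219), (67.06758880615234, 102.01712799072266), 70.19705200195312)
blade z 0.0387310991981481 1332
((613.2118530273438, -303.2645263671875), (25.48602294921875, 61.30939865112305), 75.66351318359375)
```

Emit:
{"op": "arm_command", "data": {"steps": "85 -0.5 -2 38 0 0 0;85 0 0 38 0 0 0;85 0 0 38 0 0 0;85 0 0 38 0 0 0;85 0 0 25 0 0 0;85 0 0 12 0 0 0;50 0 0 1.5 0 0 0;5 0 0 0 0 0 0;5 0 0 0 0 0 0;5 0 0 0 0 0 0;5 0 0 0 0 0 0;5 0 0 0 0 0 0"}}

```text
clock: 4.65
position: [0.5361, -0.2839, 0.0195]
orientation: [-3.141, 0.002, 2.886]
ft_force: [0.0, 1.0, 5.3]
finger_gap: 0.0137
```

```bash
python3 -c "
from h import *
for i in range(1):
    s=bot.observe(); print(s['position'],s['orientation'],s['finger_gap'],s['ft_force'])"
```

```text
[ 0.53605547 -0.28390736  0.01945176] [-3.14084928e+00  1.82481268e-03  2.88566751e+00] 0.01373082173081618 [0.01418963 0.99426427 5.3364341 ]
```

Emit:
{"op": "arm_command", "data": {"steps": "5 0 0 -5 0 0 0;5 0 0 -15 0 0 0;5 0 0 -40 0 0 0;5 0 0 -40 0 0 0;5 0 0 -40 0 0 0;5 0 0 -20 0 0 0;5 0 0 0 0 0 0"}}

```text
clock: 5.35
position: [0.5366, -0.2843, 0.182]
orientation: [-3.139, 0.006, 2.886]
ft_force: [0.9, 0.1, -0.4]
finger_gap: 0.014
```

```bash
cat > m2.py <<'E'
from h import *
import sys
f=grab('wrist',sys.argv[1]); s=f['s']; P=cloud(f); print(s['clock'],s['position'],s['orientation'],s['finger_gap'],s['ft_force'])
# points in tool frame
R=Ro.from_euler('xyz',s['orientation']); T=R.inv().apply((P.reshape(-1,3)-s['position'])).reshape(P.shape)*1000
hsv=cv2.cvtColor(f['color'],cv2.COLOR_RGB2HSV).astype(int); H,S,V=hsv[...,0],hsv[...,1],hsv[...,2]
near=(np.abs(T[...,1])<25)&(T[...,2]>-45)&(T[...,2]<20)&(np.abs(T[...,0])<135)
o=(H>4)&(H<17)&(S>150)&(V>90)&near; b=(S<70)&(V>110)&near&(T[...,0]<-52)
for n,m in(('handle',o),('blade',b)):
    Q=T[m]; print(n,len(Q),'min',np.nanpercentile(Q,1,axis=0).round(1),'med',np.nanmedian(Q,axis=0).round(1),'max',np.nanpercentile(Q,99,axis=0).round(1))
    if len(Q)>30: print('  slopes z/x, y/x',np.polyfit(Q[:,0],Q[:,2],1).round(3),np.polyfit(Q[:,0],Q[:,1],1).round(3))
E
python3 m2.py w2.png
```

```text
5.35 [ 0.53663931 -0.2842906   0.18199826] [-3.13947433  0.0055332   2.88580047] 0.01396480800857357 [ 0.85809851  0.10042983 -0.43358292]
handle 6511 min [-47.1  -8.1 -30.9] med [  7.6  -0.6 -27.6] max [ 49.5   6.8 -19. ]
  slopes z/x, y/x [ 1.1000e-02 -2.7563e+01] [-0.005 -0.56 ]
blade 64 min [-54.8 -12.6 -20.2] med [-53.2  -8.4 -19. ] max [-52.   12.3 -18. ]
  slopes z/x, y/x [ -0.207 -29.986] [  2.227 117.033]
```

View pics/w2.png

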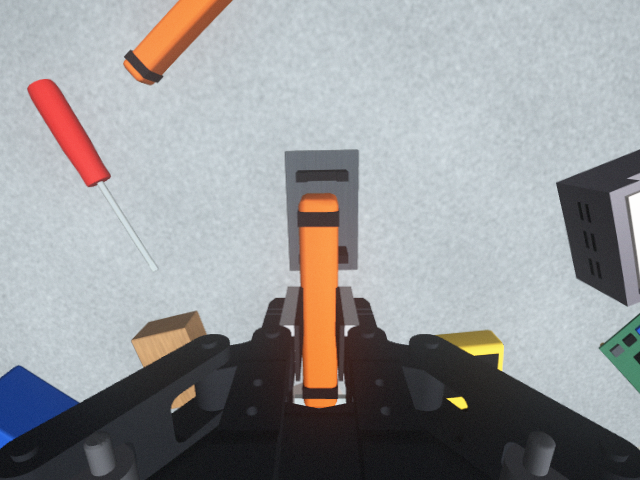

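The tool is held centred: the handle runs from (320,200) to (320,400) and the rest below it is empty at (321,210). Now moving beside the module for a close look at it.

Emit:
{"op": "arm_command", "data": {"steps": "5 -2 20 -10 0 0 0;5 -3 33 -12 0 0 0;5 -3 33 -12 0 0 0;5 -3 33 -12 0 0 0;5 -3 33 -12 0 0 0;5 -3 32 -10 0 0 -7;5 0 0 0 0 0 -8;5 0 0 0 0 0 -7.6;5 0 0 0 0 0 0;5 0 0 0 0 0 0"}}

```text
clock: 6.4
position: [0.5982, -0.1098, 0.245]
orientation: [3.141, -0.002, -3.007]
ft_force: [-0.7, -0.0, -1.4]
finger_gap: 0.0135
```

```bash
python3 m2.py w3.png
```

```text
6.4 [ 0.59822006 -0.10983235  0.24503293] [ 3.14074895e+00 -1.70478194e-03 -3.00698953e+00] 0.01346544251172421 [-0.69397658 -0.00190276 -1.41781644]
handle 6357 min [-47.1  -7.6 -30. ] med [  7.   -0.1 -27.6] max [ 49.1   7.2 -25.1]
  slopes z/x, y/x [ 1.0000e-03 -2.7624e+01] [-0.006 -0.087]
blade 58 min [-54.9 -12.2 -20.1] med [-53.1  -7.9 -18.9] max [-52.   12.4 -18.2]
  slopes z/x, y/x [ -0.258 -32.718] [  3.533 186.445]
```

View pics/w3.png

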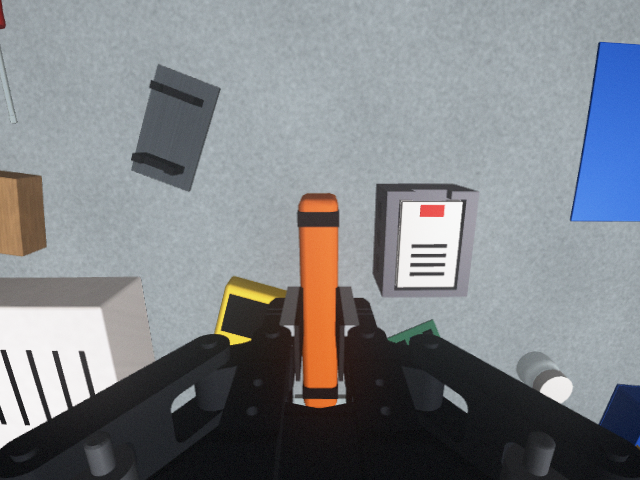

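The module is in full view: outline from (377,185) to (475,296), cover from (398,200) to (463,290), red patch at (432,211), notch at about (432,192). Now measuring it.

```bash
cat > m3.py <<'E'
from h import *
f=grab('wrist'); s=f['s']; P=cloud(f)
hsv=cv2.cvtColor(f['color'],cv2.COLOR_RGB2HSV).astype(int); H,S,V=hsv[...,0],hsv[...,1],hsv[...,2]
box=np.zeros((480,640),bool); box[175:305,370:485]=1
tz=box&(np.abs(P[...,2]-.07)<.006)
print('top z',np.nanmedian(P[tz][:,2]))
tm=cv2.morphologyEx(tz.astype(np.uint8),cv2.MORPH_OPEN,np.ones((3,3)));v,u=np.nonzero(tm)
def rect(u,v,z):
    Q=pts_plane(f,np.c_[u,v],z)[:,:2]; return cv2.minAreaRect((Q*1000).astype(np.float32))
print('module',rect(u,v,.07))
w=box&(S<35)&(V>200); w=cv2.morphologyEx(w.astype(np.uint8),cv2.MORPH_OPEN,np.ones((2,2)))
v,u=np.nonzero(w); print('cover',np.nanmedian(P[w>0][:,2]),rect(u,v,.07))
r=box&((H<6)|(H>172))&(S>150); v,u=np.nonzero(r); print('red',rect(u,v,.07),np.nanmedian(P[r][:,2]))
c=np.array([.6116,.0054]);
a=np.radians(7.9); ex=np.array([np.cos(a),np.sin(a)]); ey=np.array([-ex[1],ex[0]])
L=np.stack([(P[...,:2]-c)@ex,(P[...,:2]-c)@ey],-1)*1000
# rows along end wall x~-51: height profile versus y
m=(L[...,0]>-54)&(L[...,0]<-49)&(P[...,2]<.09)
for y in range(-46,48,4):
    k=m&(np.abs(L[...,1]-y)<2); print(y,(np.nanmedian(P[k][:,2])*1000).round(1) if k.any() else None,end='; ')
fr=box&(P[...,2]>.02)&(P[...,2]<.05)&(L[...,0]<-45)&(np.abs(L[...,1])<40); print('\nfront face',L[fr][:,0].min() if fr.any() else 0,np.median(L[fr][:,0]) if fr.any() else 0,fr.sum())
E
python3 m3.py
python3 - <<'E'
import sys; sys.path.insert(0,'.')
from h import *
f=grab('top');
E
```

```text
top z 0.06917189923524245
module ((611.41552734375, 2.9951133728027344), (112.27658081054688, 91.28758239746094), 7.755362510681152)
cover 0.06919458662283012 ((612.0617065429688, 4.563755035400391), (88.41698455810547, 58.86290740966797), 7.787755966186523)
red ((575.3443603515625, -1.6646041870117188), (9.938864707946777, 22.581668853759766), 7.811870574951172) 0.06956767318528928
-46 43.5; -42 69.0; -38 69.5; -34 69.2; -30 69.0; -26 69.5; -22 69.0; -18 None; -14 55.1; -10 55.1; -6 55.4; -2 55.0; 2 55.3; 6 55.4; 10 55.3; 14 55.8; 18 68.3; 22 69.3; 26 69.1; 30 69.0; 34 69.2; 38 69.2; 42 69.0; 46 68.7; 
front face -56.101804483090035 -55.71303552285281 269
```

Emit:
{"op": "arm_command", "data": {"steps": "5 15 10 0 0 0 0;5 33 23 0 0 0 0;5 34 24 0 0 0 0;5 34 24 0 0 0 0;5 30 20 20 0 0 0;5 15 10 35 0 0 0;5 0 0 40 0 0 0;5 0 0 40 0 0 0;5 0 0 40 0 0 0;5 0 0 22 0 0 0;5 0 0 6 0 0 0;5 0 0 0 0 0 0"}}

```text
clock: 7.75
position: [0.4236, -0.0223, 0.0431]
orientation: [3.141, -0.001, -3.004]
ft_force: [-0.3, -0.5, -0.2]
finger_gap: 0.0138
```

Run:
```python
from h import *
import os
f=grab('side'); s=f['s']; print(s['position'],s['orientation'],s['ft_force'],s['qpos'].round(2))
print(tgt([.4236,-.0212,.0415],[np.pi,0,-3.0054]))
c=f['color'][210:290,270:390]; cv2.imwrite('pics/s2.png',cv2.resize(c[:,:,::-1],None,fx=6,fy=6,interpolation=2))
f=grab('top'); cv2.imwrite('pics/t2.png',cv2.resize(f['color'][190:330,270:380][:,:,::-1],None,fx=4,fy=4,interpolation=2))
A=cv2.imread('pics/s2.png')[:480,:]; B=cv2.imread('pics/t2.png'); A=cv2.resize(A,(480,320));W=np.zeros((560,780,3),np.uint8);W[:320,:460]=A[:,:460];W[:,:]=W; W[:560,340:780][:, -440:]=B; W[:320,:340]=cv2.resize(A,(480,320))[:,140:480]; cv2.imwrite('pics/c2.png',W)
```

```text
[ 0.42358007 -0.02226142  0.04305548] [ 3.14113046e+00 -9.32245239e-04 -3.00416638e+00] [-0.26602898 -0.52564398 -0.24397276] [-0.25  0.17 -0.55  0.85  0.   -0.39]
(array([0.5, 1.3, 2.4]), array([-0.01,  0.03,  0.09]))
```

View pics/c2.png

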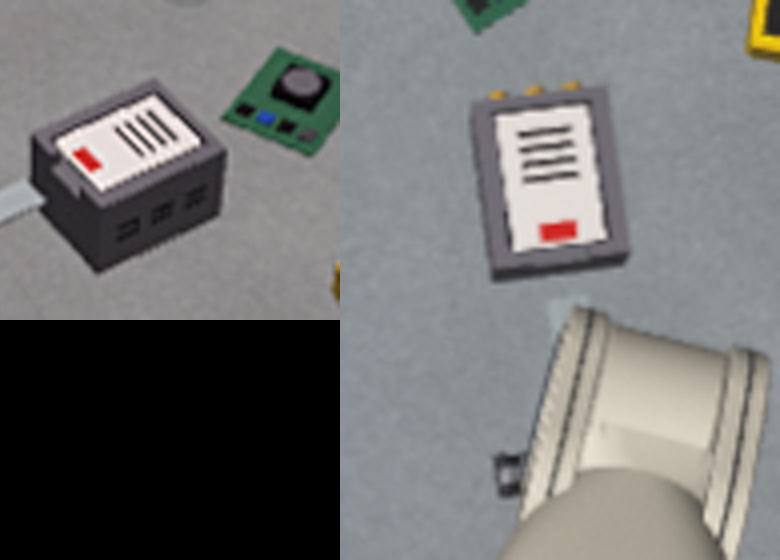

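Picture: the side crop (left) shows the blade tip just outside the end wall at crop (40,200), and the top crop shows the tip at (568,300), in line with the notch at (560,268). Checking blade height and line numerically.

```bash
cat >> h.py <<'E'
MC=np.array([.6118,.0046]); MA=np.radians(7.8); EX=np.array([np.cos(MA),np.sin(MA)]); EY=np.array([-EX[1],EX[0]])
def modf(P): return np.stack([(P[...,:2]-MC)@EX*1000,(P[...,:2]-MC)@EY*1000,P[...,2]*1000],-1)
def blade():
    for n in('side','top'):
        f=grab(n); L=modf(cloud(f)); S=cv2.cvtColor(f['color'],cv2.COLOR_RGB2HSV)[...,1]; V=f['color'].max(2)
        m=(L[...,0]>-125)&(L[...,0]<-57)&(np.abs(L[...,1])<25)&(L[...,2]>35)&(L[...,2]<75)&(S<70)&(V>120); Q=L[m]
        if len(Q)>5: print(n,len(Q),np.percentile(Q,[2,50,98],axis=0).round(1).tolist(),'zslope',np.polyfit(Q[:,0],Q[:,2],1).round(3))
    for i in range(1): s=bot.observe(); p=modf(s['position']); print('TCP mod',p.round(1),s['orientation'].round(3),s['ft_force'].round(1),s['clock'])
E
python3 -c "
from h import *
blade()
f=grab('side');L=modf(cloud(f)); m=(np.abs(L[...,0])<35)&(np.abs(L[...,1])<20)&(L[...,2]>40);print('cover z side',np.median(L[m][:,2]))
f=grab('top');L=modf(cloud(f)); m=(np.abs(L[...,0])<35)&(np.abs(L[...,1])<20)&(L[...,2]>40);print('cover z top',np.median(L[m][:,2]))
for i in range(4): print(bot.observe()['position'])
"
```

```text
side 121 [[-124.1, -14.3, 60.1], [-101.5, -1.0, 65.1], [-77.9, 13.7, 69.0]] zslope [-4.3000e-02  6.0737e+01]
top 59 [[-105.2, -9.4, 58.8], [-85.4, 7.7, 63.6], [-78.8, 14.3, 72.2]] zslope [3.7000e-02 6.7092e+01]
TCP mod [-189.    -1.4   44.4] [-3.141e+00  2.000e-03 -3.003e+00] [-0.7 -0.3 -1.1] 7.95
cover z side 70.72575796760682
cover z top 69.76215224780935
[ 0.4243985  -0.02235347  0.04411573]
[ 0.4243985  -0.02235347  0.04411573]
[ 0.4243985  -0.02235347  0.04411573]
[ 0.4243985  -0.02235347  0.04411573]
```

Emit:
{"op": "arm_command", "data": {"steps": "5 0 1 3 0 0 0;5 -8 0 0 0 0 0;5 -8 0 0 0 0 0;5 -8 0 0 0 0 0;5 -5 0 0 0 0 0;5 0 0 0 0 0 0"}}

```text
clock: 8.65
position: [0.4532, -0.0171, 0.04]
orientation: [3.142, 0.0, -3.003]
ft_force: [0.7, 0.8, -0.9]
finger_gap: 0.0134
```

```bash
python3 -c "
from h import *
blade()"
```

```text
side 121 [[-105.6, -13.2, 57.0], [-82.3, -0.3, 61.5], [-58.5, 13.1, 64.8]] zslope [-1.8000e-02  5.9624e+01]
TCP mod [-161.1    0.2   40. ] [ 3.141e+00 -1.000e-03 -3.003e+00] [ 0.1  0.1 -0.7] 8.75
```

Emit:
{"op": "arm_command", "data": {"steps": "5 -5 0 -1 0 0 0;5 -5 0 0 0 0 0;5 -5 0 0 0 0 0;5 -5 0 0 0 0 0;5 -4 0 0 0 0 0;5 -2 0 0 0 0 0;5 -1 0 0 0 0 0;5 0 0 0 0 0 0"}}

```text
clock: 9.55
position: [0.4791, -0.0134, 0.0411]
orientation: [3.142, -0.0, -3.003]
ft_force: [0.3, 0.1, -1.5]
finger_gap: 0.0137
```

```bash
python3 -c "
from h import *
blade()"
```

```text
side 51 [[-81.0, -12.3, 58.6], [-68.4, -2.1, 61.8], [-58.2, 11.0, 66.2]] zslope [-2.5000e-02  6.0599e+01]
TCP mod [-134.1    0.2   41.2] [ 3.142 -0.    -3.003] [-1.   0.1 -1.1] 9.65
```

Emit:
{"op": "arm_command", "data": {"steps": "5 -2 0 0 0 0 0;5 -1 0 1 0 0 0;5 0 0 1 0 0 0;5 -0.7 0 3.3 0 -2.5 0;5 -0.7 0 3.3 0 -2.5 0;5 -0.7 0 3.3 0 -2.5 0;5 0 0 0 0 0 0"}}

```text
clock: 10.35
position: [0.4833, -0.0125, 0.029]
orientation: [3.141, 0.13, -3.003]
ft_force: [-0.0, 0.3, -0.5]
finger_gap: 0.0137
```

```bash
cat >> h.py <<'E'
def lever():
    s=bot.observe(); print('TCP mod',modf(s['position']).round(1),s['orientation'].round(3),'F',s['ft_force'].round(1),'T',s['ft_torque'].round(2),s['finger_gap'],s['clock'])
    for n in('side','top'):
        f=grab(n); L=modf(cloud(f)); R=L[(np.abs(L[...,0])<44)&(np.abs(L[...,1])<27)&(L[...,2]>50)&(L[...,2]<95)]
        A=np.c_[R[:,0],R[:,1],np.ones(len(R))]; c=np.linalg.lstsq(A,R[:,2],rcond=None)[0]; print(n,'cover slope x,y',c[:2].round(3),'centre z',c[2].round(1),'front z',(c[2]-45*c[0]).round(1),len(R))
        m=(L[...,0]>-82)&(L[...,0]<-58)&(np.abs(L[...,1])<11)&(L[...,2]>40)&(L[...,2]<70)&(f['color'].max(2)>120); Q=L[m]
        if len(Q)>25: print(n,'blade slope',np.polyfit(Q[:,0],Q[:,2],1).round(3),len(Q))
E
python3 -c "
from h import *
lever()"
```

```text
TCP mod [-129.7    0.5   29. ] [ 3.141  0.13  -3.003] F [-0.   0.3 -0.5] T [0.   0.19 0.01] 0.01370340087604561 10.35
side cover slope x,y [ 0.035 -0.011] centre z 70.6 front z 69.0 405
side blade slope [ 0.113 64.974] 43
top cover slope x,y [ 0.012 -0.007] centre z 69.2 front z 68.7 706
top blade slope [ 0.19  70.262] 63
```

Emit:
{"op": "arm_command", "data": {"steps": "5 -0.7 0 3.3 0 -2.5 0;5 -0.7 0 3.3 0 -2.5 0;5 0 0 0 0 0 0"}}

```text
clock: 10.75
position: [0.487, -0.0125, 0.0232]
orientation: [-3.141, 0.219, -3.003]
ft_force: [-1.5, 0.4, 1.5]
finger_gap: 0.0137
```

```bash
python3 -c "
from h import *
lever()"
```

```text
TCP mod [-126.    -0.    23.2] [-3.141  0.219 -3.003] F [-1.5  0.4  1.5] T [-0.17  0.29 -0.04] 0.01365635102788881 10.75
side cover slope x,y [ 0.08  -0.011] centre z 73.3 front z 69.7 436
side blade slope [ 0.166 68.145] 46
top cover slope x,y [0.061 0.028] centre z 71.8 front z 69.0 705
top blade slope [ 0.237 71.292] 74
```

Run:
```python
from h import *
a=grab('side'); b=grab('top')
c=cv2.resize(a['color'][215:290,290:390],None,fx=4,fy=4,interpolation=2); d=cv2.resize(b['color'][200:290,280:370],None,fx=4,fy=4,interpolation=2)
W=np.zeros((360,780,3),np.uint8); W[:300,:400]=c; W[:,410:770]=d; cv2.imwrite('pics/c3.png',W[:,:,::-1])
for f in(a,b):
    L=modf(cloud(f))
    for x in range(-50,60,10): 
        m=(np.abs(L[...,0]-x)<4)&(np.abs(L[...,1])<25)&(L[...,2]>50); print(x,np.percentile(L[m][:,2],[10,50,90]).round(1),m.sum(),end='|')
    print()
```

```text
-50 [56.5 61.8 71.1] 46|-40 [60.6 70.4 73.7] 49|-30 [69.1 72.3 74.6] 39|-20 [69.7 72.  74.8] 34|-10 [70.6 72.6 75.4] 34|0 [71.3 73.3 75. ] 38|10 [72.  74.1 77.5] 35|20 [72.5 74.1 76.3] 39|30 [72.7 74.6 78.3] 34|40 [72.3 74.9 77.2] 30|50 [70.1 72.5 76. ] 18|
-50 [54.7 60.5 70.7] 56|-40 [62.8 69.4 72.7] 65|-30 [67.2 70.  73.8] 56|-20 [67.4 70.5 74.8] 58|-10 [68.1 71.7 75.6] 56|0 [68.3 71.6 75.7] 57|10 [68.8 72.9 76.9] 60|20 [69.4 73.4 76.3] 55|30 [69.6 73.5 77.6] 55|40 [70.5 73.6 77. ] 59|50 [63.5 68.5 73.8] 54|
```

View pics/c3.png

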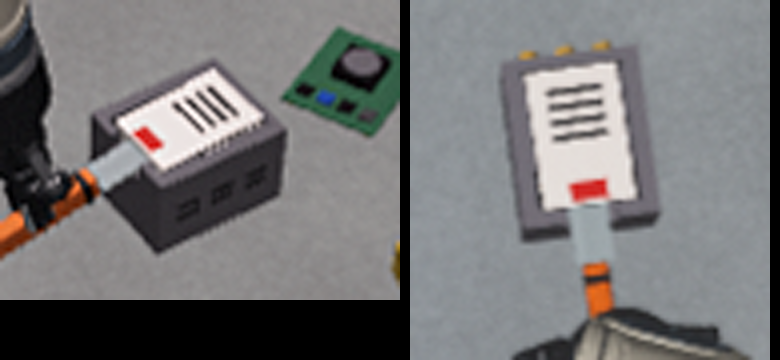

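The crop shows the tip bearing behind the snaps: the notch end is still seated at about (130,120), while the rear edge is about 4 mm up along (240,100). Pushed this far in, the blade lifts the unlatched rear end. I'll lower the blade again, draw it out about 6 mm so that it bears nearer the snaps, and check that the cover reseats.

Emit:
{"op": "arm_command", "data": {"steps": "5 0.6 0 -3.4 0 2.5 0;5 0.6 0 -3.4 0 2.5 0;5 0.6 0 -3.4 0 2.5 0;5 3 0 0 0 0 0;5 3 0 0 0 0 0;5 0 0 0 0 0 0"}}

```text
clock: 11.55
position: [0.4765, -0.0135, 0.0318]
orientation: [3.141, 0.087, -3.003]
ft_force: [0.1, -0.0, 0.0]
finger_gap: 0.0134
```

```bash
python3 -c "
from h import *
lever()"
```

```text
TCP mod [-136.5    0.5   31.8] [ 3.141  0.087 -3.003] F [ 0.1 -0.   0. ] T [ 0.01  0.15 -0.02] 0.013371154266047661 11.55
side cover slope x,y [0.017 0.01 ] centre z 70.4 front z 69.7 418
side blade slope [ 0.115 66.888] 49
top cover slope x,y [ 0.009 -0.004] centre z 69.3 front z 68.9 709
```

Emit:
{"op": "arm_command", "data": {"steps": "5 -0.8 0 3.6 0 -2.5 0;5 -0.8 0 3.6 0 -2.5 0;5 -0.8 0 3.6 0 -2.5 0;5 0 0 0 0 0 0"}}

```text
clock: 12.05
position: [0.4798, -0.0131, 0.0215]
orientation: [3.141, 0.218, -3.004]
ft_force: [-2.1, -0.8, -1.4]
finger_gap: 0.0137
```

```bash
python3 -c "
from h import *
lever()"
```

```text
TCP mod [-133.1    0.3   21.5] [ 3.141  0.218 -3.004] F [-2.1 -0.8 -1.4] T [-0.19  0.81 -0.08] 0.013687688631868073 12.05
side cover slope x,y [ 0.018 -0.   ] centre z 70.9 front z 70.1 407
side blade slope [ 0.216 71.409] 49
top cover slope x,y [-0.006  0.002] centre z 69.7 front z 70.0 693
top blade slope [ 0.256 72.85 ] 75
```

The cover now rises at the notch end, with the rear staying down. Levering further.

Emit:
{"op": "arm_command", "data": {"steps": "5 -0.8 0 3.6 0 -2.5 0;5 -0.4 0 1.8 0 -1.2 0;5 0 0 0 0 0 0"}}

```text
clock: 12.45
position: [0.4832, -0.0129, 0.0168]
orientation: [3.142, 0.282, -3.003]
ft_force: [-3.5, -1.1, 0.3]
finger_gap: 0.0139
```

```bash
python3 -c "
from h import *
lever()"
```

```text
TCP mod [-1.298e+02  1.000e-01  1.680e+01] [ 3.142  0.282 -3.003] F [-3.5 -1.1  0.3] T [-0.2   0.95 -0.11] 0.013850616939247445 12.45
side cover slope x,y [0.017 0.042] centre z 72.4 front z 71.6 428
side blade slope [ 0.273 73.796] 57
top cover slope x,y [-0.014  0.039] centre z 70.6 front z 71.3 692
top blade slope [ 0.34  77.435] 79
```

Emit:
{"op": "arm_command", "data": {"steps": "5 -0.6 0 2.9 0 -2 0;5 -0.5 0 2.2 0 -1.5 0;5 0 0 0 0 0 0"}}

```text
clock: 12.85
position: [0.4861, -0.0123, 0.0123]
orientation: [3.141, 0.343, -3.003]
ft_force: [-1.0, 0.7, -1.1]
finger_gap: 0.0136
```

```bash
python3 -c "
from h import *
lever()"
```

```text
TCP mod [-126.8    0.3   12.3] [ 3.141  0.343 -3.003] F [-1.   0.7 -1.1] T [-0.01  0.42  0.04] 0.013586307682050576 12.85
side cover slope x,y [0.019 0.119] centre z 75.2 front z 74.3 466
side blade slope [ 0.363 79.636] 58
top cover slope x,y [-0.016  0.133] centre z 74.1 front z 74.8 689
top blade slope [ 0.389 80.666] 78
```

Emit:
{"op": "arm_command", "data": {"steps": "5 -2 0 0 0 0 0;5 -2 0 0 0 0 0;5 -0.3 0 1.4 0 -1 0;5 0 0 0 0 0 0"}}

```text
clock: 13.35
position: [0.4909, -0.0118, 0.0126]
orientation: [3.142, 0.362, -3.003]
ft_force: [-0.8, 0.0, -0.4]
finger_gap: 0.0138
```

```bash
python3 -c "
from h import *
lever()"
```

```text
TCP mod [-122.     0.2   12.6] [ 3.142  0.362 -3.003] F [-0.8  0.  -0.4] T [0.01 0.35 0.09] 0.013762112177258508 13.35
side cover slope x,y [0.007 0.082] centre z 75.7 front z 75.4 450
side blade slope [ 0.379 80.448] 48
top cover slope x,y [-0.02  0.11] centre z 74.4 front z 75.3 706
top blade slope [ 0.307 74.24 ] 77
```

```bash
cat >> h.py <<'E'
def corners():
    L=modf(cloud(grab('top')))
    for y in(24,12,0,-12,-24): print(y,[(x,np.median(L[(np.abs(L[...,0]-x)<5)&(np.abs(L[...,1]-y)<6)&(L[...,2]>50)][:,2]).round(1)) for x in(-42,-30,-10,10,30,40)])
E
python3 - <<'E'
from h import *
corners()
a=grab('side'); b=grab('top')
c=cv2.resize(a['color'][215:290,290:390],None,fx=4,fy=4,interpolation=2); d=cv2.resize(b['color'][200:290,280:370],None,fx=4,fy=4,interpolation=2)
W=np.zeros((360,780,3),np.uint8); W[:300,:400]=c; W[:,410:770]=d; cv2.imwrite('pics/c4.png',W[:,:,::-1])
E
```

```text
24 [(-42, np.float64(76.8)), (-30, np.float64(79.7)), (-10, np.float64(76.4)), (10, np.float64(78.5)), (30, np.float64(77.4)), (40, np.float64(75.3))]
12 [(-42, np.float64(73.0)), (-30, np.float64(76.5)), (-10, np.float64(75.6)), (10, np.float64(75.7)), (30, np.float64(74.8)), (40, np.float64(74.6))]
0 [(-42, np.float64(66.7)), (-30, np.float64(76.8)), (-10, np.float64(75.9)), (10, np.float64(74.5)), (30, np.float64(73.3)), (40, np.float64(71.8))]
-12 [(-42, np.float64(70.7)), (-30, np.float64(74.0)), (-10, np.float64(74.6)), (10, np.float64(72.0)), (30, np.float64(70.8)), (40, np.float64(71.3))]
-24 [(-42, np.float64(69.7)), (-30, np.float64(71.9)), (-10, np.float64(70.9)), (10, np.float64(70.8)), (30, np.float64(70.3)), (40, np.float64(69.5))]
```

View pics/c4.png

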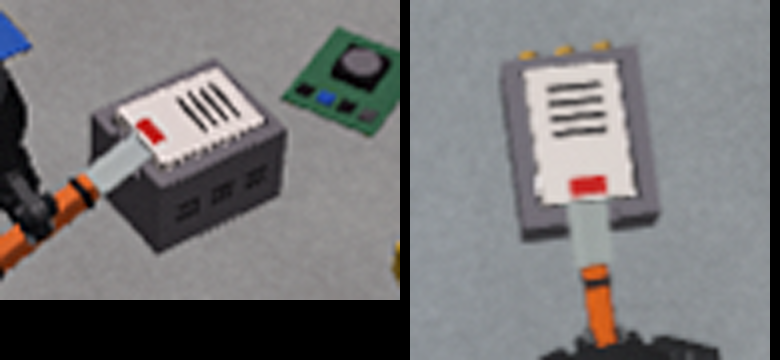

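The crop shows the +y side up (about 77–79 mm) and the -y side still low (about 71 mm). I'll shift the blade toward the low side, roll that edge up slightly and raise the tilted blade a few millimetres.

Emit:
{"op": "arm_command", "data": {"steps": "5 0 -3 0 0 0 0;5 -0.4 -0.6 -1 2 0 0;5 -0.4 -0.6 -1 2 0 0;5 -0.4 -0.6 -1 2 0 0;5 0 0 0 0 0 0"}}

```text
clock: 14.1
position: [0.4911, -0.0161, 0.0157]
orientation: [-3.036, 0.361, -3.002]
ft_force: [-0.7, 0.4, -1.6]
finger_gap: 0.0139
```

```bash
python3 -c "
from h import *
lever();corners()"
```

```text
TCP mod [-122.4   -4.1   15.7] [-3.036  0.361 -3.002] F [-0.7  0.4 -1.6] T [ 0.07  0.51 -0.02] 0.013886574025144163 14.1
side cover slope x,y [-0.052 -0.034] centre z 76.3 front z 78.6 407
side blade slope [ 0.403 85.526] 47
top cover slope x,y [-0.085 -0.007] centre z 75.2 front z 79.0 706
top blade slope [ 0.353 81.162] 81
24 [(-42, np.float64(70.8)), (-30, np.float64(78.7)), (-10, np.float64(76.8)), (10, np.float64(75.3)), (30, np.float64(71.6)), (40, np.float64(69.4))]
12 [(-42, np.float64(71.0)), (-30, np.float64(79.5)), (-10, np.float64(76.3)), (10, np.float64(74.6)), (30, np.float64(71.3)), (40, np.float64(71.2))]
0 [(-42, np.float64(73.0)), (-30, np.float64(80.0)), (-10, np.float64(78.7)), (10, np.float64(74.8)), (30, np.float64(73.4)), (40, np.float64(70.2))]
-12 [(-42, np.float64(74.5)), (-30, np.float64(79.3)), (-10, np.float64(76.3)), (10, np.float64(74.5)), (30, np.float64(69.8)), (40, np.float64(70.0))]
-24 [(-42, np.float64(77.9)), (-30, np.float64(78.6)), (-10, np.float64(78.3)), (10, np.float64(75.1)), (30, np.float64(70.3)), (40, np.float64(70.6))]
```

Popped on both sides: front about 79–80 mm, rear seated, side tilt about 0. Now unrolling, levelling the blade and withdrawing it.

Emit:
{"op": "arm_command", "data": {"steps": "5 0 1 0 -3 0 0;5 0 1 0 -3 0 0;5 1 0 -5.5 0 4 0;5 1 0 -5.5 0 4 0;5 1 0 -5.5 0 4 0;5 1 0 -5.5 0 4 0;5 1 0 -5.5 0 4.6 0;5 5 0 0 0 0 0;5 12 0 0 0 0 0;5 20 0 0 0 0 0;5 25 0 0 0 0 0;5 0 0 0 0 0 0"}}

```text
clock: 15.45
position: [0.4142, -0.0242, 0.0405]
orientation: [3.14, 0.0, -3.004]
ft_force: [0.2, -0.5, -0.3]
finger_gap: 0.0137
```

```bash
python3 -c "
from h import *
lever();corners();blade()"
```

```text
TCP mod [-199.7   -1.7   40.5] [ 3.14   0.    -3.004] F [ 0.2 -0.5 -0.3] T [-0.03  0.04 -0.09] 0.01370181748600469 15.45
side cover slope x,y [-0.046 -0.057] centre z 76.0 front z 78.0 387
top cover slope x,y [-0.073  0.005] centre z 74.5 front z 77.8 703
24 [(-42, np.float64(76.2)), (-30, np.float64(79.1)), (-10, np.float64(75.8)), (10, np.float64(73.2)), (30, np.float64(70.5)), (40, np.float64(70.3))]
12 [(-42, np.float64(74.0)), (-30, np.float64(79.0)), (-10, np.float64(76.4)), (10, np.float64(73.7)), (30, np.float64(72.3)), (40, np.float64(70.3))]
0 [(-42, np.float64(75.5)), (-30, np.float64(79.0)), (-10, np.float64(76.9)), (10, np.float64(74.6)), (30, np.float64(72.1)), (40, np.float64(68.9))]
-12 [(-42, np.float64(69.8)), (-30, np.float64(79.5)), (-10, np.float64(76.8)), (10, np.float64(73.3)), (30, np.float64(69.9)), (40, np.float64(69.0))]
-24 [(-42, np.float64(73.0)), (-30, np.float64(78.7)), (-10, np.float64(77.5)), (10, np.float64(73.5)), (30, np.float64(70.7)), (40, np.float64(71.9))]
side 107 [[-124.3, -15.9, 58.3], [-104.4, -1.5, 62.5], [-84.4, 11.5, 66.2]] zslope [-1.4000e-02  6.0947e+01]
top 74 [[-114.8, -10.9, 55.4], [-93.4, 5.6, 60.3], [-84.4, 12.9, 67.5]] zslope [-8.0000e-03  5.9944e+01]
TCP mod [-194.7   -2.9   41.2] [-3.141e+00  3.000e-03 -3.003e+00] [ 0.8 -0.1 -0.6] 15.7
```

Emit:
{"op": "arm_command", "data": {"steps": "5 0 0 -20 0 0 0;5 0 0 -40 0 0 0;5 0 0 -40 0 0 0;5 0 0 -40 0 0 7.5;5 0 0 0 0 0 7.5;5 0 0 0 0 0 7.6;5 -30 -36 0 0 0 0;5 -31 -38 0 0 0 0;5 -31 -38 0 0 0 0;5 -31 -38 0 0 0 0;5 -31 -38 0 0 0 0;5 -29 -33 0 0 0 0"}}

```text
clock: 16.9
position: [0.5409, -0.2872, 0.1806]
orientation: [3.141, 0.002, 2.885]
ft_force: [0.5, 0.2, -0.6]
finger_gap: 0.0138
```

Emit:
{"op": "arm_command", "data": {"steps": "5 0 0 0 0 0 0;5 0 0 0 0 0 0;5 0 0 0 0 0 0"}}

```text
clock: 17.2
position: [0.5397, -0.284, 0.1809]
orientation: [3.14, 0.001, 2.886]
ft_force: [-0.1, -0.3, -0.5]
finger_gap: 0.0138
```

```bash
python3 m2.py w4.png; python3 -c "
from h import *
print(tgt([.5362,-.284,.10],[np.pi,0,2.8865]))
f=grab('wrist');P=cloud(f);V=f['color'].max(2);S=cv2.cvtColor(f['color'],cv2.COLOR_RGB2HSV)[...,1]
p=np.array([.536,-.2837]);a=np.radians(-14.5);e=np.array([np.cos(a),np.sin(a)]);n=np.array([-e[1],e[0]])
L=np.stack([(P[...,:2]-p)@e,(P[...,:2]-p)@n,P[...,2]],-1)*1000
m=(abs(L[...,0])<70)&(abs(L[...,1])<45)&(L[...,2]>22)&(L[...,2]<40)&(V<110)
Q=L[m];
for lo,hi in((-60,0),(0,60)):
    q=Q[(Q[:,0]>lo)&(Q[:,0]<hi)]
    if len(q): print(len(q),np.percentile(q,[2,50,98],axis=0).round(1).tolist())
m=(abs(L[...,0])<80)&(abs(L[...,1])<50)&(L[...,2]>2.5)&(L[...,2]<11)&(V<110)
q=L[m][:,:2]; print('foot',cv2.minAreaRect(q.astype(np.float32)))
"
```

```text
17.2 [ 0.53968907 -0.28401429  0.18093252] [3.14042351e+00 9.06002278e-04 2.88625560e+00] 0.013834564003329736 [-0.09177535 -0.29164356 -0.46432101]
handle 6523 min [-47.1  -8.  -31.2] med [  7.6  -0.6 -27.7] max [ 49.5   6.9 -18.9]
  slopes z/x, y/x [ 1.1000e-02 -2.7579e+01] [-0.005 -0.567]
blade 66 min [-54.9 -12.6 -20. ] med [-52.8  -8.6 -19.1] max [-52.1  12.2 -18. ]
  slopes z/x, y/x [ -0.274 -33.571] [ 1.475 76.517]
(array([ 3.5, -1.2, 81.4]), array([0.05, 0.09, 0.02]))
523 [[-44.9, -21.1, 24.6], [-41.0, 0.5, 28.2], [-36.7, 22.3, 36.3]]
117 [[30.9, -21.0, 23.8], [33.7, 20.5, 34.9], [38.9, 24.4, 36.4]]
foot ((2.718090057373047, -2.1574840545654297), (95.38714599609375, 60.43356704711914), 1.1803948879241943)
```

Emit:
{"op": "arm_command", "data": {"steps": "5 3.5 -0.5 0 0 0 0;5 0 0 40 0 0 0;5 0 0 40 0 0 0;5 0 0 40 0 0 0;5 0 0 0 0 0 0"}}

```text
clock: 17.8
position: [0.5337, -0.2818, 0.0571]
orientation: [3.138, -0.006, 2.886]
ft_force: [-0.7, 0.1, -0.6]
finger_gap: 0.0139
```

```bash
python3 -c "
from h import *
f=grab('wrist');print(f['s']['position'],tgt([.536,-.284,.0198],[np.pi,0,2.8865]))"
```

```text
[ 0.53367145 -0.28181687  0.05705927] (array([-1.2, -0.9, 40.4]), array([ 0.12, -0.13, -0.01]))
```

Emit:
{"op": "arm_command", "data": {"steps": "5 -1 -1 14 0 0 0;5 0 0 14 0 0 0;5 0 0 7 0 0 0;5 0 0 3 0 0 0;5 0 0 2 0 0 0;5 0 0 0 0 0 0"}}

```text
clock: 18.45
position: [0.5376, -0.2857, 0.0221]
orientation: [3.141, 0.002, 2.886]
ft_force: [0.3, 0.3, -1.8]
finger_gap: 0.0137
```

```bash
python3 -c "
from h import *
s=bot.observe();print(s['position'],s['ft_force'],s['ft_torque'])"
```

```text
[ 0.53760574 -0.28568048  0.0220529 ] [ 0.30885935  0.32126486 -1.76505403] [-0.01697476  0.00216451  0.05527265]
```

Emit:
{"op": "arm_command", "data": {"steps": "5 0 1 1.5 0 0 0;5 0 0 1 0 0 0;5 0 0 0 0 0 0"}}

```text
clock: 18.75
position: [0.5378, -0.2845, 0.0195]
orientation: [3.141, 0.002, 2.886]
ft_force: [-1.0, 0.7, 4.1]
finger_gap: 0.0134
```

Contact (4 N upward) at the same height as the original grasp. Releasing, then going up.

Emit:
{"op": "arm_command", "data": {"steps": "20 0 0 0 0 0 0;40 0 0 0 0 0 0;60 0 0 0 0 0 0;85 0 0 0 0 0 0;85 0 0 0 0 0 0;85 0 0 -15 0 0 0;85 0 0 -40 0 0 0;85 0 0 -45 0 0 0;85 0 0 -45 0 0 0;85 0 0 -45 0 0 0;85 0 0 0 0 0 0"}}

```text
clock: 19.85
position: [0.539, -0.2858, 0.2154]
orientation: [-3.139, 0.011, 2.886]
ft_force: [0.3, -0.9, 0.5]
finger_gap: 0.0849
```

```bash
python3 m1.py; python3 -c "
from h import *
s=bot.observe();print(s['position'],s['orientation'],s['finger_gap']); corners()"
```

```text
handle z 0.04709390449576703 ((536.813232421875, -284.5514221191406), (13.575639724731445, 95.73082733154297), 75.68214416503906)
foot 0.00565454560462797 ((540.56298828125, -280.5697326660156), (55.166263580322266, 103.25059509277344), 76.98877716064453)
blade z 0.03875754797765801 1284
((614.759521484375, -304.9188537597656), (25.288606643676758, 60.34351348876953), 75.95297241210938)
[ 0.5383172  -0.28533807  0.21215717] [-3.14004867  0.00727335  2.8858608 ] 0.08488514022096094
24 [(-42, np.float64(77.1)), (-30, np.float64(78.3)), (-10, np.float64(77.6)), (10, np.float64(73.0)), (30, np.float64(72.7)), (40, np.float64(70.2))]
12 [(-42, np.float64(75.6)), (-30, np.float64(79.7)), (-10, np.float64(78.3)), (10, np.float64(73.7)), (30, np.float64(70.9)), (40, np.float64(71.8))]
0 [(-42, np.float64(69.0)), (-30, np.float64(79.1)), (-10, np.float64(76.3)), (10, np.float64(73.4)), (30, np.float64(72.5)), (40, np.float64(71.2))]
-12 [(-42, np.float64(70.2)), (-30, np.float64(79.2)), (-10, np.float64(75.6)), (10, np.float64(74.3)), (30, np.float64(71.1)), (40, np.float64(70.1))]
-24 [(-42, np.float64(74.8)), (-30, np.float64(78.4)), (-10, np.float64(76.0)), (10, np.float64(73.4)), (30, np.float64(71.7)), (40, np.float64(70.9))]
```

The tool is back in the rest at its original height (0.047 m), yaw -14.3°, 1–2 mm from its start place, and the cover is still popped up. Now going above the cover with the gripper at 72 mm.

Emit:
{"op": "arm_command", "data": {"steps": "72 3 25 0 0 0 0;72 5 43.5 0 0 0 0;72 5 43.5 0 0 0 0;72 5 43.5 0 0 0 0;72 5 43.5 0 0 0 -2;72 5 43.5 0 0 0 0;72 5 43.5 0 0 0 0;72 0 0 0 0 0 -8;72 0 0 0 0 0 -8;72 0 0 0 0 0 -4.6;72 0 0 0 0 0 0;72 0 0 0 0 0 0"}}

```text
clock: 21.15
position: [0.5742, 0.0009, 0.2078]
orientation: [3.141, -0.0, -3.006]
ft_force: [0.6, -0.2, 0.1]
finger_gap: 0.072
```

```bash
cat > m4.py <<'E'
from h import *
f=grab('wrist','w5.png'); s=f['s']; P=cloud(f); print(s['position'],s['orientation'],s['finger_gap'])
R=Ro.from_euler('xyz',s['orientation']); T=R.inv().apply((P.reshape(-1,3)-s['position'])).reshape(P.shape)*1000
m=(np.abs(T[...,1])>25)&(np.abs(T[...,1])<60)&(T[...,2]>-30)&(T[...,2]<10)&(np.abs(T[...,0])<16)
Q=T[m]; print('tips',len(Q),'max z',np.percentile(Q[:,2],[50,90,98,100]).round(1),'x',np.percentile(Q[:,0],[2,98]).round(1))
for sg in(-1,1):
    q=Q[(Q[:,1]*sg>0)]; print(sg,'|y| inner',np.percentile(q[:,1]*sg,[1,50]).round(1),q[:,2].max())
hsv=cv2.cvtColor(f['color'],cv2.COLOR_RGB2HSV).astype(int); L=modf(P)
w=(hsv[...,1]<35)&(hsv[...,2]>200)&(np.abs(L[...,0])<55)&(np.abs(L[...,1])<40)&(L[...,2]>60)&(L[...,2]<90)
Q=L[w]; c=np.linalg.lstsq(np.c_[Q[:,:2],np.ones(len(Q))],Q[:,2],rcond=None)[0]; print('cover plane',c.round(3),'front',c[2]-45*c[0],'rect',cv2.minAreaRect(Q[:,:2].astype(np.float32)))
r=((hsv[...,0]<6)|(hsv[...,0]>172))&(hsv[...,1]>150)&(np.abs(L[...,0])<60)&(np.abs(L[...,1])<45); print('red',np.median(L[r],axis=0).round(1),np.median(T[r],axis=0).round(1))
E
python3 m4.py
```

```text
[0.57421318 0.00087469 0.20781706] [ 3.14105129e+00 -7.15590649e-05 -3.00559205e+00] 0.0719502673128461
tips 10 max z [-29.8 -29.3 -29.1 -29. ] x [-5.3  4.3]
-1 |y| inner [36.3 36.4] -29.02059777991606
1 |y| inner [36. 36.] -29.292388319371593
cover plane [-1.2100e-01 -7.0000e-03  7.4873e+01] front 80.3078296035613 rect ((2.2224807739257812, 0.3762855529785156), (89.44559478759766, 61.63180923461914), 0.48050999641418457)
red [-33.7  -0.4  79.5] [ -4.1  -1.9 128.3]
```

View pics/w5.png

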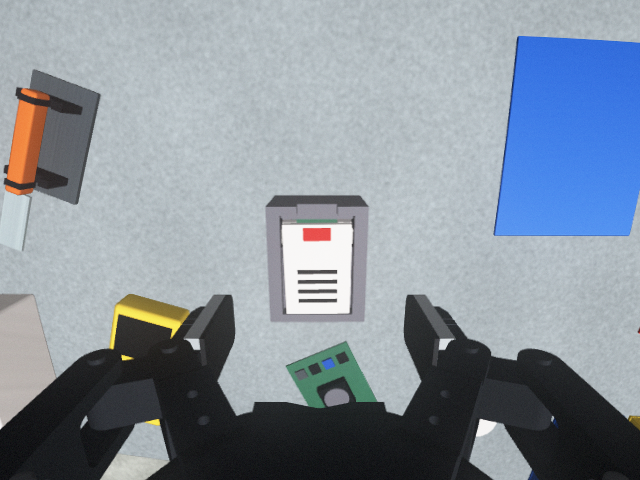

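Picture: the popped cover lies between the fingers, red patch at (317,234), cover rear edge at (318,315), notch at (317,210); the finger ends are at (220,297) and (417,297). Checking the finger-end depth before descending.

Run:
```python
from h import *
f=grab('wrist'); s=f['s']; P=cloud(f)
R=Ro.from_euler('xyz',s['orientation']); T=R.inv().apply((P.reshape(-1,3)-s['position'])).reshape(P.shape)*1000
for v,u in((298,215),(300,225),(310,222),(325,225),(340,200),(300,412),(310,418),(325,412)): print(u,v,f['z_map'][v,u],T[v,u].round(1))
# where would tips project: inner edges at y=±36, x=±11, z
B=s['position']
for z in(0,-8,-13,-20): print(z,project(f,B+R.apply(np.array([[11,36,z],[-11,36,z],[11,-36,z],[-11,-36,z],[11,-46,z]])/1000)).round(0).tolist())
```

```text
215 298 0.13714318 [ 12.5 -40.7 -38.4]
225 300 0.13637882 [ 12.1 -36.6 -39.3]
222 310 0.1299721 [ 11.2 -36.  -46.2]
225 325 0.1339919 [  3.9 -36.  -44.1]
200 340 0.10889302 [ 11.8 -37.2 -67.9]
412 300 0.13704607 [ 11.7  36.2 -38.6]
418 310 0.12779619 [ 12.1  36.  -48.1]
412 325 0.13514921 [  3.2  35.7 -43. ]
0 [[392.0, 268.0], [389.0, 309.0], [247.0, 268.0], [249.0, 309.0], [227.0, 268.0]]
-8 [[395.0, 274.0], [393.0, 316.0], [243.0, 274.0], [246.0, 316.0], [222.0, 274.0]]
-13 [[398.0, 278.0], [395.0, 321.0], [241.0, 278.0], [244.0, 321.0], [219.0, 278.0]]
-20 [[401.0, 284.0], [398.0, 328.0], [238.0, 284.0], [241.0, 328.0], [215.0, 284.0]]
```

Run:
```python
from h import *
for n in('side','top'):
    f=grab(n); s=f['s']; P=cloud(f); R=Ro.from_euler('xyz',s['orientation']); T=R.inv().apply((P.reshape(-1,3)-s['position'])).reshape(P.shape)*1000
    m=(np.abs(T[...,0])<25)&(np.abs(T[...,1])<65)&(T[...,2]<60)&(T[...,2]>-120); Q=T[m]; print(n,len(Q),np.histogram(Q[:,2],bins=range(-120,61,10)))
    if n=='side':
        v,u=np.nonzero(m); print(u.min(),u.max(),v.min(),v.max()); lo=Q[Q[:,2]>-60]; print(lo[np.argsort(-lo[:,2])][:8].round(0))
        v0,u0=int(v.mean()),int(u.mean()); cv2.imwrite('pics/s6.png',cv2.resize(f['color'][v.min()-40:v.max()+70,u.min()-50:u.max()+60][:,:,::-1],None,fx=4,fy=4,interpolation=2)); print(project(f,[s['position']]))
```

```text
side 515 (array([75, 72, 77, 68, 41, 46, 55, 49, 29,  3,  0,  0,  0,  0,  0,  0,  0,
        0]), array([-120, -110, -100,  -90,  -80,  -70,  -60,  -50,  -40,  -30,  -20,
        -10,    0,   10,   20,   30,   40,   50,   60]))
310 345 166 212
[[ -6.  37. -29.]
 [-10.  38. -30.]
 [  4.  37. -30.]
 [  7.  37. -31.]
 [ -4. -44. -31.]
 [  2. -43. -33.]
 [  4. -41. -33.]
 [ -5.  36. -33.]]
[[326.74909791 212.49104923]]
top 2 (array([1, 1, 0, 0, 0, 0, 0, 0, 0, 0, 0, 0, 0, 0, 0, 0, 0, 0]), array([-120, -110, -100,  -90,  -80,  -70,  -60,  -50,  -40,  -30,  -20,
        -10,    0,   10,   20,   30,   40,   50,   60]))
```

Both cameras agree that at this opening the finger ends are about 31–36 mm behind the TCP, not at it as the text says. I'll descend in stages, checking force and finger-end height.

Emit:
{"op": "arm_command", "data": {"steps": "72 -7 -1.3 20 0 0 0;72 0 0 40 0 0 0;72 0 0 40 0 0 0;72 0 0 20 0 0 0;72 0 0 0 0 0 0"}}

```text
clock: 21.85
position: [0.5801, 0.0007, 0.086]
orientation: [3.14, -0.003, -3.004]
ft_force: [-0.9, 0.1, 0.1]
finger_gap: 0.0719
```

Emit:
{"op": "arm_command", "data": {"steps": "72 0 0 4 0 0 0;72 0 0 4 0 0 0;72 0 0 4 0 0 0;72 0 0 3 0 0 0;72 0 0 3 0 0 0;72 0 0 0 0 0 0"}}

```text
clock: 22.45
position: [0.5818, 0.0006, 0.0707]
orientation: [3.141, 0.001, -3.003]
ft_force: [0.2, 0.0, -0.2]
finger_gap: 0.072
```

```bash
cat > m5.py <<'E'
from h import *
f=grab('side'); s=f['s']; L=modf(cloud(f)); print('TCP mod',modf(s['position']).round(1),s['ft_force'].round(1),s['finger_gap'])
V=f['color'].max(2)
R=Ro.from_euler('xyz',s['orientation']); T=R.inv().apply((cloud(f).reshape(-1,3)-s['position'])).reshape(L.shape)*1000
for sg in(-1,1):
    m=(T[...,1]*sg>28)&(T[...,1]*sg<50)&(np.abs(T[...,0])<14)&(T[...,2]<0)&(T[...,2]>-70)&(V<100)&(L[...,2]>66); q=L[m]; print(sg,len(q),np.sort(q[:,2])[:6].round(0) if len(q) else '')
f=grab('wrist'); L=modf(cloud(f)); T=R.inv().apply((cloud(f).reshape(-1,3)-s['position'])).reshape(L.shape)*1000
m=(np.abs(T[...,1])>28)&(np.abs(T[...,1])<50)&(np.abs(T[...,0])<14)&(T[...,2]<-20)&(T[...,2]>-60)&(f['color'].max(2)<100); print('wrist tip z',np.sort(T[m][:,2])[-30::6].round(1))
E
python3 m5.py
```

```text
TCP mod [-30.2   0.1  70.7] [ 0.2  0.  -0.2] 0.07198036339826507
-1 51 [ 73. 107. 108. 110. 110. 111.]
1 80 [ 72. 100. 102. 103. 105. 105.]
wrist tip z [-31.2 -31.  -30.9 -30.6 -30.2]
```

Emit:
{"op": "arm_command", "data": {"steps": "72 0 0 4 0 0 0;72 0 0 4 0 0 0;72 0 0 0 0 0 0"}}

```text
clock: 22.85
position: [0.5816, 0.0006, 0.0622]
orientation: [3.141, 0.001, -3.003]
ft_force: [0.2, 0.3, 0.1]
finger_gap: 0.072
```

Emit:
{"op": "arm_command", "data": {"steps": "72 0 0 2 0 0 0;72 0 0 2 0 0 0;72 0 0 2 0 0 0;72 0 0 0 0 0 0"}}

```text
clock: 23.25
position: [0.5818, 0.0006, 0.0566]
orientation: [3.141, 0.001, -3.003]
ft_force: [-1.4, -0.5, -0.1]
finger_gap: 0.0718
```

Emit:
{"op": "arm_command", "data": {"steps": "72 0 0 2 0 0 0;72 0 0 2 0 0 0;72 0 0 2 0 0 0;72 0 0 0 0 0 0"}}

```text
clock: 23.65
position: [0.5818, 0.0006, 0.0506]
orientation: [3.141, 0.001, -3.003]
ft_force: [-0.3, -0.4, 1.0]
finger_gap: 0.0718
```

```bash
python3 m5.py
python3 - <<'E'
from h import *
f=grab('side'); cv2.imwrite('pics/s7.png',cv2.resize(f['color'][190:290,280:390][:,:,::-1],None,fx=5,fy=5,interpolation=2))
E
```

```text
TCP mod [-30.2   0.1  50.6] [-0.3 -0.4  1. ] 0.07179958275809883
-1 61 [66. 66. 67. 67. 69. 69.]
1 73 [67. 67. 68. 69. 80. 82.]
wrist tip z [-31.  -30.8 -30.6 -30.5 -30.3]
```

View pics/s7.png

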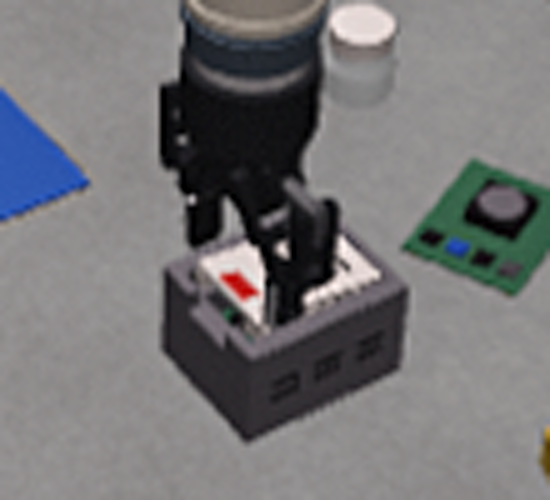

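The crop shows the fingers straddling the cover just above the rim, with the near tip at (285,320). Going a few millimetres lower, then closing.

Emit:
{"op": "arm_command", "data": {"steps": "72 0 0 2 0 0 0;72 0 0 2 0 0 0;72 0 0 2 0 0 0;72 0 0 0 0 0 0"}}

```text
clock: 24.2
position: [0.5818, 0.0006, 0.0445]
orientation: [3.141, 0.001, -3.003]
ft_force: [-0.2, 0.3, -0.6]
finger_gap: 0.0719
```

Emit:
{"op": "arm_command", "data": {"steps": "66 0 0 0 0 0 0;63 0 0 0 0 0 0;58 0 0 0 0 0 0;50 0 0 0 0 0 0;50 0 0 0 0 0 0;50 0 0 0 0 0 0"}}

```text
clock: 24.8
position: [0.5821, 0.0004, 0.0452]
orientation: [-3.141, 0.002, -3.003]
ft_force: [-1.1, -1.5, 4.6]
finger_gap: 0.0579
```

```bash
python3 m5.py
```

```text
TCP mod [-30.   -0.1  45.2] [-1.1 -1.5  4.6] 0.05788255093724966
-1 68 [67. 67. 67. 69. 69. 69.]
1 71 [70. 73. 79. 79. 79. 80.]
wrist tip z [-20.5 -20.4 -20.3 -20.2 -20.1]
```

Gripped: the opening reads 57.9 mm, 2 mm under the width as it did with the tool. Lifting gently.

Emit:
{"op": "arm_command", "data": {"steps": "50 0 0 -2 0 0 0;50 0 0 -3 0 0 0;50 0 0 -5 0 0 0;50 0 0 -10 0 0 0;50 0 0 0 0 0 0"}}

```text
clock: 25.4
position: [0.5829, 0.0005, 0.0666]
orientation: [-3.141, 0.004, -3.003]
ft_force: [1.0, 0.2, -0.4]
finger_gap: 0.0579
```

```bash
cat > m6.py <<'E'
from h import *
s=bot.observe(); print(s['position'],s['orientation'],s['ft_force'],s['finger_gap'],s['clock'])
for n in('wrist','top','side'):
    f=grab(n); P=cloud(f); R=Ro.from_euler('xyz',s['orientation']); T=R.inv().apply((P.reshape(-1,3)-s['position'])).reshape(P.shape)*1000
    h=cv2.cvtColor(f['color'],cv2.COLOR_RGB2HSV).astype(int)
    w=(h[...,1]<40)&(h[...,2]>180)&(T[...,0]>-90)&(T[...,0]<30)&(np.abs(T[...,1])<36)&(np.abs(T[...,2]+25)<25); Q=T[w]
    if len(Q)>60: c=np.linalg.lstsq(np.c_[Q[:,:2],np.ones(len(Q))],Q[:,2],rcond=None)[0]; print(n,len(Q),'plane(tool)',c.round(3),np.percentile(Q,[1,99],axis=0).round(0).tolist())
E
python3 m6.py
```

```text
[5.82873242e-01 5.05016993e-04 6.65747781e-02] [-3.14099178  0.0040397  -3.00288173] [ 0.9735429   0.22184378 -0.42183758] 0.057861342795526 25.4
wrist 12196 plane(tool) [-1.2000e-01 -1.2000e-02 -3.2864e+01] [[-47.0, -29.0, -35.0], [12.0, 29.0, -27.0]]
side 133 plane(tool) [ -0.109  -0.054 -32.805] [[-77.0, -32.0, -37.0], [10.0, 28.0, -12.0]]
```

The cover is held, with tilt 0.12 rad relative to the gripper as before. Carrying it over the mat, then tilting it level.

Emit:
{"op": "arm_command", "data": {"steps": "50 0 0 -20 0 0 0;50 0 0 -35 0 0 0;50 0 0 -35 0 0 0;50 8 20 0 0 0 0;50 14 34 0 0 0 0;50 14 34 0 0 0 0;50 14 34 0 0 0 0;50 14 34 0 0 0 0;50 14 34 0 0 0 0;50 14 34 0 0 0 0;50 13 30 0 0 0 0;50 8 20 0 0 0 0"}}

```text
clock: 26.75
position: [0.4305, 0.2578, 0.1546]
orientation: [3.141, 0.001, -3.002]
ft_force: [0.9, -1.2, -0.1]
finger_gap: 0.0581
```

Emit:
{"op": "arm_command", "data": {"steps": "50 0 0 0 0 -3.5 0;50 0 0 0 0 -3.4 0;50 0 0 0 0 0 0;50 0 0 0 0 0 0"}}

```text
clock: 27.15
position: [0.4318, 0.2563, 0.1549]
orientation: [3.141, 0.121, -3.003]
ft_force: [-0.2, -0.1, -0.4]
finger_gap: 0.0582
```

```bash
cat >> m6.py <<'E'
for n in('wrist','top','side'):
    f=grab(n); P=cloud(f)*1000; h=cv2.cvtColor(f['color'],cv2.COLOR_RGB2HSV).astype(int)
    w=(h[...,1]<40)&(h[...,2]>180)&(np.abs(P[...,0]-470)<80)&(np.abs(P[...,1]-260)<80)&(P[...,2]<230)&(P[...,2]>5); Q=P[w]
    if len(Q)>60: c=np.linalg.lstsq(np.c_[Q[:,0]-465,Q[:,1]-261,np.ones(len(Q))],Q[:,2],rcond=None)[0]; print(n,len(Q),'plane(world at mat mid)',c.round(3),np.percentile(Q,[1,50,99],axis=0).round(0).tolist())
E
python3 m6.py
```

```text
[0.43175847 0.25627378 0.1549278 ] [ 3.14143056  0.12115121 -3.00277391] [-0.20046971 -0.05286715 -0.37699712] 0.05824578408065367 27.15
wrist 12313 plane(tool) [-1.2000e-01 -1.2000e-02 -3.3007e+01] [[-46.0, -29.0, -35.0], [12.0, 29.0, -27.0]]
top 392 plane(tool) [-1.2600e-01 -2.3000e-02 -3.3559e+01] [[-78.0, -29.0, -34.0], [-17.0, 28.0, -19.0]]
side 151 plane(tool) [-1.2900e-01 -1.4000e-02 -3.3298e+01] [[-78.0, -33.0, -37.0], [10.0, 31.0, -20.0]]
wrist 12470 plane(world at mat mid) [-4.10000e-02  7.00000e-03  1.86951e+02] [[414.0, 226.0, 186.0], [443.0, 258.0, 187.0], [476.0, 288.0, 217.0]]
top 399 plane(world at mat mid) [-2.20000e-02 -7.10000e-02  1.87505e+02] [[448.0, 230.0, 182.0], [485.0, 254.0, 188.0], [508.0, 294.0, 194.0]]
side 160 plane(world at mat mid) [-4.40000e-02  1.30000e-02  1.88334e+02] [[414.0, 227.0, 182.0], [479.0, 252.0, 188.0], [508.0, 294.0, 207.0]]
```

Level to within about 0.01 rad, cover mid at about (0.463, 0.26), underside about 0.1735. Lowering about 165 mm, then feeling for contact.

Emit:
{"op": "arm_command", "data": {"steps": "50 3 0 24.8 0 0 0;50 4.8 0 39.7 0 0 0;50 4.8 0 39.7 0 0 0;50 3 0 24.8 0 0 0;50 1.8 0 15 0 0 0;50 1.2 0 10 0 0 0;50 0 0 0 0 0 0"}}

```text
clock: 28.15
position: [0.432, 0.256, -0.0015]
orientation: [-3.141, 0.12, -3.003]
ft_force: [-0.5, -0.3, -0.1]
finger_gap: 0.0582
```

```bash
python3 m6.py; python3 -c "
from h import *
f=grab('side'); cv2.imwrite('pics/s8.png',cv2.resize(f['color'][160:270,190:330][:,:,::-1],None,fx=5,fy=5,interpolation=2))"
```

```text
[ 0.4319515   0.25602702 -0.00149175] [-3.14108032  0.11999129 -3.00315911] [-0.46928109 -0.25219286 -0.12134804] 0.058157353812068296 28.15
wrist 12434 plane(tool) [-1.1700e-01 -1.2000e-02 -3.2957e+01] [[-46.0, -29.0, -35.0], [12.0, 29.0, -27.0]]
top 308 plane(tool) [-1.1300e-01 -8.0000e-03 -3.3852e+01] [[-78.0, -29.0, -36.0], [-16.0, 29.0, -20.0]]
side 161 plane(tool) [ -0.113   0.    -33.88 ] [[-78.0, -31.0, -38.0], [9.0, 30.0, -21.0]]
wrist 12600 plane(world at mat mid) [-4.0000e-02  4.0000e-03  3.2775e+01] [[414.0, 226.0, 28.0], [443.0, 258.0, 33.0], [477.0, 288.0, 62.0]]
top 315 plane(world at mat mid) [-1.5000e-02  2.2000e-02  3.4304e+01] [[447.0, 232.0, 27.0], [484.0, 253.0, 34.0], [507.0, 293.0, 41.0]]
side 169 plane(world at mat mid) [-0.183 -0.338 36.777] [[417.0, 197.0, 28.0], [479.0, 254.0, 33.0], [508.0, 293.0, 130.0]]
```

View pics/s8.png

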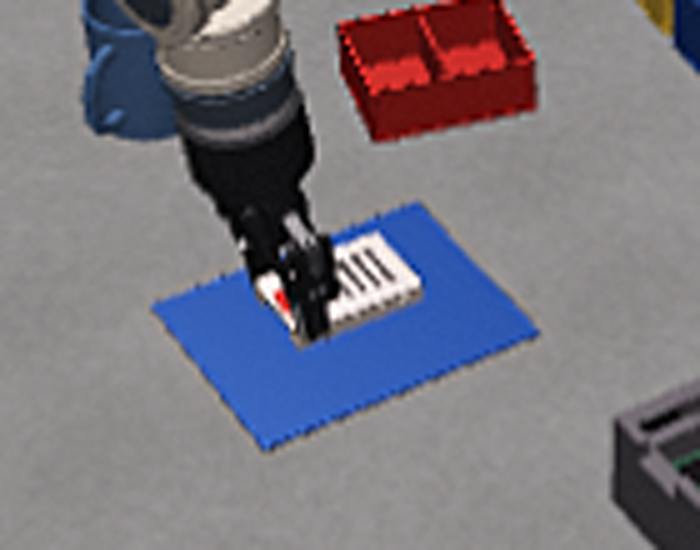

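Picture: the cover is level over the mat at (340,285), a little above it; its top is at about 33 mm and needs to be at 17.

Emit:
{"op": "arm_command", "data": {"steps": "50 0.5 0 4 0 0 0;50 0.4 0 3 0 0 0;50 0.4 0 3 0 0 0;50 0.2 0 2 0 0 0;50 0.2 0 1.5 0 0 0;50 0 0 0 0 0 0"}}

```text
clock: 29.1
position: [0.4322, 0.2563, -0.0143]
orientation: [-3.141, 0.122, -3.003]
ft_force: [-0.1, 0.1, -0.0]
finger_gap: 0.058
```

```bash
python3 m6.py|egrep -v side
```

```text
[ 0.43217432  0.25627193 -0.01427042] [-3.14147434  0.12171422 -3.00296861] [-0.0897038   0.07946215 -0.04588501] 0.057956619135518486 29.1
wrist 12447 plane(tool) [-1.1700e-01 -1.2000e-02 -3.2939e+01] [[-47.0, -29.0, -35.0], [12.0, 29.0, -27.0]]
top 308 plane(tool) [-1.3200e-01 -1.2000e-02 -3.4198e+01] [[-78.0, -29.0, -36.0], [-17.0, 29.0, -13.0]]
wrist 12641 plane(world at mat mid) [-4.2000e-02  3.0000e-03  1.8334e+01] [[413.0, 226.0, 14.0], [442.0, 258.0, 19.0], [476.0, 288.0, 48.0]]
top 310 plane(world at mat mid) [-6.0000e-03  1.0000e-03  1.9521e+01] [[448.0, 231.0, 13.0], [485.0, 253.0, 19.0], [507.0, 293.0, 27.0]]
```

Emit:
{"op": "arm_command", "data": {"steps": "50 0.1 0 1 0 0 0;50 0 0 0 0 0 0"}}

```text
clock: 29.6
position: [0.4323, 0.2563, -0.0151]
orientation: [-3.142, 0.122, -3.003]
ft_force: [-0.2, 0.8, -0.5]
finger_gap: 0.0579
```

Emit:
{"op": "arm_command", "data": {"steps": "50 0.1 0 0.8 0 0 0;50 0 0 0 0 0 0"}}

```text
clock: 29.8
position: [0.4323, 0.2563, -0.0159]
orientation: [-3.142, 0.122, -3.003]
ft_force: [0.7, 0.6, -1.3]
finger_gap: 0.0577
```

Emit:
{"op": "arm_command", "data": {"steps": "50 0.1 0 0.8 0 0 0;50 0 0 0 0 0 0"}}

```text
clock: 30.0
position: [0.4324, 0.2564, -0.0164]
orientation: [-3.142, 0.122, -3.003]
ft_force: [-1.1, 0.1, 3.3]
finger_gap: 0.0577
```

Emit:
{"op": "arm_command", "data": {"steps": "50 0.1 0 0.8 0 0 0;50 0 0 0 0 0 0"}}

```text
clock: 30.2
position: [0.4324, 0.2564, -0.0166]
orientation: [-3.141, 0.123, -3.003]
ft_force: [-5.0, -1.8, 13.7]
finger_gap: 0.0581
```

Contact with the mat (14 N). Easing off, releasing and going straight up.

Emit:
{"op": "arm_command", "data": {"steps": "50 -0.1 0 -0.8 0 0 0;60 0 0 0 0 0 0;64 0 0 0 0 0 0;70 0 0 0 0 0 0;76 0 0 0 0 0 0;76 0 0 0 0 0 0;76 -1.2 0 -10 0 0 0;76 -3.6 0 -30 0 0 0;76 -4.8 0 -40 0 0 0;76 -4.8 0 -40 0 0 0;76 -4.8 0 -40 0 0 0;76 0 0 0 0 0 0"}}

```text
clock: 31.4
position: [0.4343, 0.2573, 0.1507]
orientation: [3.139, 0.131, -3.003]
ft_force: [0.4, -0.1, 0.1]
finger_gap: 0.076
```

Run:
```python
from h import *
s=bot.observe(); print(s['position'],s['finger_gap'],s['clock'])
mc=np.array([465,261]);a=np.radians(7.9)
for n in('wrist','top','side'):
    f=grab(n); P=cloud(f)*1000; h=cv2.cvtColor(f['color'],cv2.COLOR_RGB2HSV).astype(int)
    w=(h[...,1]<40)&(h[...,2]>180)&(np.abs(P[...,0]-470)<80)&(np.abs(P[...,1]-260)<80)&(P[...,2]<40)&(P[...,2]>8); Q=P[w]
    if len(Q)<60: continue
    c=np.linalg.lstsq(np.c_[Q[:,0]-465,Q[:,1]-261,np.ones(len(Q))],Q[:,2],rcond=None)[0]; print(n,len(Q),'slopes,z',c.round(3),cv2.minAreaRect(Q[:,:2].astype(np.float32)))
    if n=='top':
        o=(h[...,0]>4)&(h[...,0]<17)&(h[...,1]>180)&(h[...,2]>120); o[:,:405]=0;o[:,450:]=0;o[300:]=0
        v,u=np.nonzero(o); print('tool',np.nanmedian(P[o][:,2]),cv2.minAreaRect((pts_plane(f,np.c_[u,v],.047)[:,:2]*1000).astype(np.float32)))
        H,S,V=h[...,0],h[...,1],h[...,2]
        for nm,m in(('red',((H<5)|(H>174))&(S>170)&(V>120)),('yellow',(H>22)&(H<32)&(S>180)&(V>150)),('mug',(H>100)&(H<118)&(S>100))):
            k,l,st,ce=cv2.connectedComponentsWithStats(m.astype(np.uint8)); print(nm,[ce[i].round(0).tolist() for i in range(1,k) if st[i,4]>150])
```

```text
[0.43432798 0.25733505 0.15069792] 0.07597595336899593 31.4
wrist 5306 slopes,z [ 2.0000e-03 -1.0000e-03  1.6227e+01] ((460.19970703125, 260.42755126953125), (89.59434509277344, 60.97879409790039), 8.338549613952637)
top 289 slopes,z [-0.026  0.    17.297] ((462.94287109375, 260.912841796875), (87.83135986328125, 60.31974792480469), 6.08772087097168)
tool 45.69606660332104 ((537.9968872070312, -282.414306640625), (17.120105743408203, 98.16188049316406), 75.78693389892578)
red [[63.0, 150.0], [150.0, 236.0], [503.0, 316.0]]
yellow [[139.0, 149.0], [389.0, 173.0]]
mug [[177.0, 146.0], [98.0, 148.0], [567.0, 207.0], [232.0, 285.0], [119.0, 308.0], [607.0, 417.0]]
side 275 slopes,z [-2.0000e-03 -9.0000e-03  1.6134e+01] ((461.8305358886719, 258.40533447265625), (92.79319763183594, 65.43566131591797), 6.099030017852783)
```

Everything checks out, so I'm handing in.

```bash
python3 -c "
from rig import bot
print(bot.finish_job())"
```

```text
the job is handed in; nothing more can be done
None
```

The job is done and handed in at about 31.6 s of the 72 s allowed; no verdict is reported.

**What I did**
- I took the smaller pry tool from its rest and levered the notch end of the cover up.
- I laid the tool back in both cradles, pinched the cover at its popped end, levelled it in the air, and set it down until it touched the mat (about 14 N) before letting go.

**Last checks**
- **Cover:** it lies flat with its outer face up. The tilt reads about 0.002 rad from the wrist camera and up to 0.026 rad from the top camera. The top is at 16–17 mm, and the centre is within 5 mm of the mat's middle.
- **Tool:** it is in the rest 1–2 mm from where it started, at the same height, and in line within about 1°.
- **Bystanders:** the parts bin, multimeter and screwdriver are where they were. I made no separate measurement of the board, jar, mug or small box at the end.
- **Robot:** at hand-in the gripper was open, about 0.15 m above the cover.

**What went wrong or disagreed**
- **First lever:** with the blade almost fully in, it lifted the unlatched rear end of the cover by about 4 mm. I lowered it, checked that the cover reseated, drew the blade out 6 mm and levered again.
- **One side low:** one side then popped and the other stayed down until I shifted, rolled and raised the blade slightly.
- **Finger ends:** both cameras put the fingertips about 31–36 mm behind the stated TCP at a 72 mm opening. I worked from that measurement, so the TCP read slightly below bench level when the cover was set down.

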